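Put the spot plates away in layers in the bench drawer

ROBOT

A 7-joint arm with a two-finger parallel gripper is mounted at the origin on the work surface. World frame = base frame: x ahead of the robot, y to its left, z up, the work surface at z = 0. Lengths are in m, angles in degrees, forces in N, time in s.
With the tool pointing down it reaches from about 0.425 to 0.8 m from the base axis. Payload 8.3 kg.
Tool frame: the origin (TCP) lies on the centre line of the jaws, within the pads' length; the fingertips stand 17 mm ahead of it and the grasp point (between the pads) lies 2 mm behind it; z points along the fingers, y is the line along which they close (so a half turn about z gives the same grasp; the last joint's range is limited). The gripper opens to 85 mm and grips with 20 to 120 N. Pads are 22 mm wide; open, the fingers measure 114 mm over their backs; the gripper's body (76 mm by 85 mm) begins 54 mm behind the grasp point. The pads swing forward as they close: fully open they stand 13 mm farther back than shut.
Start: joints at [-75.396, 21.967, 0.94, 78.501, -0.361, 79.538, -2.664], TCP at [0.195, 0.594, 0.248] pointing down, gripper open.
Joint ranges: [-169.22, 169.22], [-14.56, 117.87], [-87.37, 89.26], [10.42, 133.3], [-82.24, 262.24], [0.94, 117.77], [-172.7, 172.7]. Speed limits (degrees/s): [136.94, 136.94, 172.46, 172.46, 180, 180, 180].

INTERFACE

Orientations are given as a 3x3 rotation matrix whose columns are the frame's x, y, z axes.
In Python, from station import ctrl gives the robot as it stands. The module is installed in compiled form; this text tells all that it offers.
- The arm moves only by the tool arm_command, never from a script. Its argument "plan" is a list of rows, each an object with "linear": the shift along the world's x, y, z normalised to -1 to 1, where 1 is 50 mm, a list of three; "roll": the turn about the world's z normalised to -1 to 1, where 1 is 60 degrees. In form: [{"linear": [tx, ty, tz], "roll": roll}, ...]. A call has 1 to 8 rows; each row shifts and turns the commanded pose from where the row before left it; what a row does not reach is not made up. A row lasts 1/12 s, in which the tool goes at most 41.7 mm and 7.16 degrees, less where a joint would pass 70% of its speed; a pose out of reach is approached as far as the arm can. A call with a number of a shift or a turn outside -1 to 1 is refused whole. A call with a gripper value outside its range is refused whole. "jaw" is the closure, from -1 (fully open) to 1 (shut), set as the call begins (left out, the last holds). The fingers move at their own pace and stop on an object; "newtons" is the grip in N (left out, the last holds). Time passes only in rows, so rows that do not move let the fingers close. It gives the time, the measured TCP pose, the force, the opening and the grip force at its end, in the units of the state.
- ctrl.sense(): the state, without advancing time (a new reading comes with each control period).
- ctrl.get_image(name): name is "side" or "top"; returns (picture, depth): 480x640x3 uint8, red, green, blue; 480x640 float32, m along the optical axis (not along the pixel's ray), 0 where there is no reading.
- ctrl.camera_model(name): a dict with "intrinsics" (3x3 intrinsics, pixels), "origin" and "rotation" of the camera in the world. Camera axes: x right, y down, z forward; pixel columns grow to the right and rows downward; lengths in m; the calibration is good to about 2 mm. A picture is of the moment at which its call begins. camera_model takes no time and is no camera call.
- ctrl.sign_off(): hands the job in; it is judged then, once.
The state is a dict: "time": time; "joint_positions": joint angles; "joint_vel": joint speeds; "joint_torque": joint torques, N m; "tool_pos": TCP position; "tool_rot": TCP orientation; "contact_force": force on the tool from outside, world axes, zero at the start; "ft_torque": the same for the moment, N m; "width": opening from 0.0 (shut) to 1.0 (fully open); "grasp_force": force on a finger pad.
Only numpy, scipy, OpenCV 4.12 (cv2) and the standard library are available. Lean on these libraries where they do the work, as an engineer would, in place of code of your own. Each camera call takes 0.05 s, during which the arm holds its last target. There are 200 camera calls.

TASK

Pull the drawer of the wooden cabinet right out to its stop and pack every ceramic spot plate on the bench into it, lying flat, wells up and lengthwise, as one stack between its four corner angles, with exactly one cork sheet between each plate and the next; begin with a plate on the bare drawer floor. A cork sheet that is not needed stays lying flat on the bench. When the stack is complete, push the drawer fully home and let go, without shifting or upsetting the other things on the bench.

Things in the scene. Friction and masses are not known exactly. Their poses are not given: they have to be found in the camera images.
- guides (a point): middle point between four upright steel corner angles on the drawer floor, level with their tops, 56 mm above point drawer_floor, same axes. Between them is a space 120 mm (x) by 86 mm (y), centred in the drawer: 10 mm clear all round a piece lying along x. Angles are 3 mm thick, legs 27 mm (x) and 14 mm (y); each long side is open for fingers over its middle 72 mm
- drawer (a joint): how far the drawer of the wooden cabinet is pulled out, in m: 0 = fully home, 0.180 = at its stop. It starts 0 to 0.03 out. It slides against about 2 N of friction plus light damping and stays where it is left
- drawer_handle (a point): middle of the drawer's handle, a level steel bar 110 mm long along this frame's y, about 10 mm thick, its middle 35 mm off the drawer front, 78 mm above the bench and 34 mm below the cabinet's top, with free space above: it can be pinched from above across the bar. Axes as drawer_floor; moves with the drawer
- drawer_floor (a point): middle of the drawer's inner floor, 22 mm above the bench; moves with the drawer. -x is the way the drawer pulls out (towards the robot), z up. The inside is 160 mm (x) by 204 mm (y); plywood sides and back are 5 mm thick and rise only 38 mm above the floor; the dark wooden front is 15 mm thick and reaches 82 mm above the floor. At the stop the whole inside lies clear in front of the cabinet
- plate1: white ceramic spot plate with two rows of four shallow wells on top, 100 x 66 x 10 mm, about 0.13 kg; origin at the centre of its underside, x along its 100 mm length, z up. It starts lying flat on the bench, wells up, its length roughly along world y (up to 0.12 rad off). One of the four plates may be absent
- plate2: white ceramic spot plate with two rows of four shallow wells on top, 100 x 66 x 10 mm, about 0.13 kg; origin at the centre of its underside, x along its 100 mm length, z up. It starts lying flat on the bench, wells up, its length roughly along world y (up to 0.12 rad off). One of the four plates may be absent
- plate3: white ceramic spot plate with two rows of four shallow wells on top, 100 x 66 x 10 mm, about 0.13 kg; origin at the centre of its underside, x along its 100 mm length, z up. It starts lying flat on the bench, wells up, its length roughly along world y (up to 0.12 rad off). One of the four plates may be absent
- plate4: white ceramic spot plate with two rows of four shallow wells on top, 100 x 66 x 10 mm, about 0.13 kg; origin at the centre of its underside, x along its 100 mm length, z up. It starts lying flat on the bench, wells up, its length roughly along world y (up to 0.12 rad off). One of the four plates may be absent
- sheet1: plain brown cork sheet, stiff, 100 x 66 x 6 mm, 0.03 kg; origin at the centre of its underside, x along its 100 mm length, z up. It starts lying flat on the bench, its length roughly along world y (up to 0.12 rad off)
- sheet2: plain brown cork sheet, stiff, 100 x 66 x 6 mm, 0.03 kg; origin at the centre of its underside, x along its 100 mm length, z up. It starts lying flat on the bench, its length roughly along world y (up to 0.12 rad off)
- sheet3: plain brown cork sheet, stiff, 100 x 66 x 6 mm, 0.03 kg; origin at the centre of its underside, x along its 100 mm length, z up. It starts lying flat on the bench, its length roughly along world y (up to 0.12 rad off)
- dish: round shallow glass dish 60 mm across, 14 mm high, lying among the plates and sheets; a bystander, to be left alone
- beaker: glass beaker 76 mm across, 95 mm high, at the back of the bench; a bystander, to be left alone
- flask: green glass conical flask 84 mm across, 120 mm high, at the back of the bench; a bystander, to be left alone
- mortar: white ceramic mortar bowl 96 mm across, 55 mm high, at the back of the bench; a bystander, to be left alone
- jar: amber jar 68 mm across, 85 mm high, on the right side of the bench; a bystander, to be left alone
- spatula: steel spatula 190 mm long lying on the bench to the right of the robot; a bystander, to be left alone
Mind the look-alikes: they are no part of the job. Leave any orange or purple look-alike of the plate4 alone.

How it is judged:
By the outcome, as a careful person would: the job done as asked, in the order asked, and still so for the second after the job is handed in, with the robot touching nothing.
Of plate1, plate2, plate3, plate4 only 3 to 4 are there at a start; the rules pass over those that are not, and their reading is None.
At some moment in a run one of plate1, plate2, plate3, plate4, sheet1, sheet2, sheet3 may be knocked a few centimetres aside while the robot is not near it.
It also fails if it takes over 210 s, if anything falls off the work surface, if the arm or the gripper's body presses on something with over 40 N, if the wrist force passes 120 N, or if a joint passes its speed limit or range.

## Working session

There is one attempt and no reset: what is moved stays moved. The work goes in short steps, Python scripts to look and compute and a tool call to move; the robot and the scene stay as the last step left them, time stands still between calls to the robot, and variables do not carry over. Pictures are saved under pics/ and viewed, at most 14 in all, crops included, and the job is handed in when it is done.

Besides the shell and the picture viewer there is one more tool, called as name([rows], argument=value, ...), one row to a line, values as JSON. arm_command: Moves the arm, as the interface text tells. Its arguments: {"type":"object","properties":{"plan":{"type":"array","items":{"type":"object","properties":{"linear":{"type":"array","items":{"type":"number","minimum":-1,"maximum":1}},"roll":{"type":"number","minimum":-1,"maximum":1}}}},"jaw":{"type":"number"},"newtons":{"type":"number"}},"required":["plan"]}

```bash
mkdir -p pics; ls
python3 - <<'E'
from station import ctrl
import cv2
for n in("top","side"):
    p,d=ctrl.get_image(n); cv2.imwrite(f"pics/{n}0.png",p[:,:,::-1])
    print(n,ctrl.camera_model(n))
s=ctrl.sense();print(s["time"],s["tool_pos"],s["tool_rot"],s["width"])
E
```

```text
pics
top {'intrinsics': array([[496.96400241,   0.        , 313.64823264],
       [  0.        , 496.96400241, 248.76854789],
       [  0.        ,   0.        ,   1.        ]]), 'origin': array([ 0.3162511 , -0.01775818,  1.34298611]), 'rotation': array([[ 0.02650807, -0.98681341,  0.1596766 ],
       [-0.99964802, -0.02599611,  0.00529459],
       [-0.00107381, -0.15976075, -0.98715518]])}
side {'intrinsics': array([[486.192036  ,   0.        , 317.58090178],
       [  0.        , 486.192036  , 229.6306529 ],
       [  0.        ,   0.        ,   1.        ]]), 'origin': array([0.41458925, 0.71253738, 0.98669499]), 'rotation': array([[-0.98296004, -0.14670922,  0.1107518 ],
       [-0.18351703,  0.74868487, -0.63701842],
       [ 0.01053828, -0.64648849, -0.76285095]])}
0.1 [0.19513324 0.59331109 0.24737626] [[-9.49938636e-01  3.12436102e-01 -5.19827021e-04]
 [ 3.12436532e-01  9.49937114e-01 -1.70085605e-03]
 [-3.76058541e-05 -1.77812183e-03 -9.99998418e-01]] 1.0029592625756913
```

View pics/top0.png

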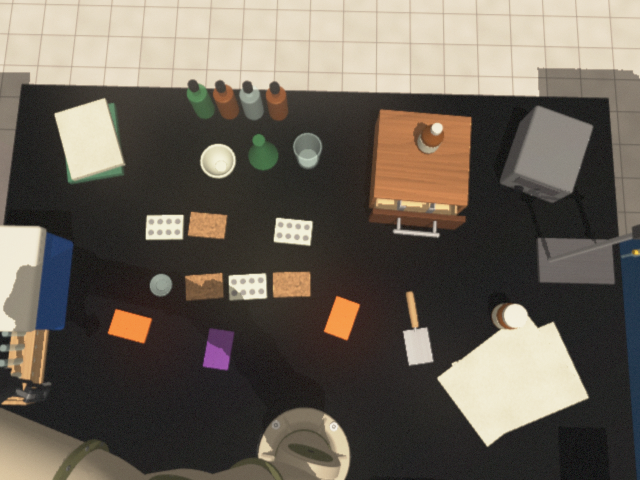

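View pics/side0.png

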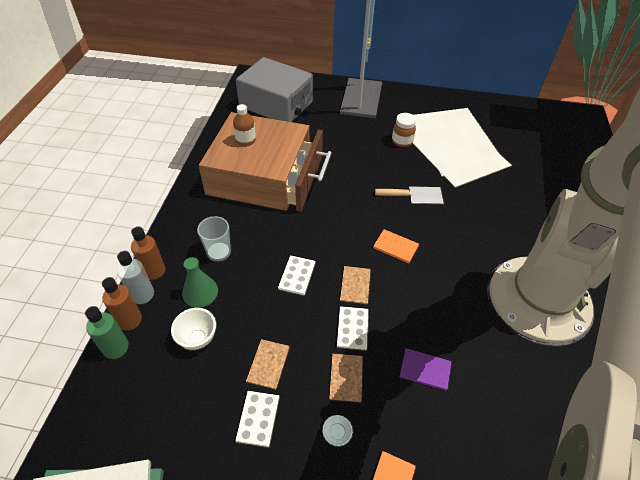

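The top view shows three plates at (164,227), (293,232) and (247,287), and three sheets at (207,225), (204,287) and (291,285). The dish is at (161,286) and one grid slot, around (250,230), is empty. The handle is at (416,233). The side view agrees: three plates, and the drawer slightly open. So I need 3 plates and 2 sheets.

```bash
cat > h.py <<'E'
from station import ctrl
import cv2, numpy as np
def ray(n,uv,z):
    m=ctrl.camera_model(n);uv=np.atleast_2d(uv).astype(float)
    d=np.c_[uv,np.ones(len(uv))]@np.linalg.inv(m["intrinsics"]).T@m["rotation"].T
    return m["origin"]+d*((z-m["origin"][2])/d[:,2])[:,None]
def pix(n,P):
    m=ctrl.camera_model(n);q=(np.atleast_2d(P)-m["origin"])@m["rotation"]@m["intrinsics"].T
    return q[:,:2]/q[:,2:]
def rects(n,mask,z,amin=300,amax=6000):
    """contours of mask -> centre, long-axis yaw (deg), sizes, on plane z"""
    out=[]
    for c in cv2.findContours(mask,cv2.RETR_EXTERNAL,cv2.CHAIN_APPROX_NONE)[0]:
        if not amin<cv2.contourArea(c)<amax: continue
        P=ray(n,c[:,0,:],z)[:,:2]
        (x,y),(w,h),a=cv2.minAreaRect((P*1000).astype(np.float32))
        if w<h: w,h,a=h,w,a+90
        out.append((n,cv2.moments(c)["m10"]/cv2.moments(c)["m00"],cv2.moments(c)["m01"]/cv2.moments(c)["m00"],x,y,w,h,(a+90)%180-90))
    return out
def masks(p):
    hsv=cv2.cvtColor(p,cv2.COLOR_RGB2HSV);k=np.ones((5,5),np.uint8)
    w=cv2.inRange(hsv,(0,0,110),(180,60,255)); b=cv2.inRange(hsv,(5,60,50),(20,190,235))
    return [cv2.morphologyEx(m,cv2.MORPH_CLOSE,k) for m in(w,b)]
def scan(names=("top","side")):
    for n in names:
        p,d=ctrl.get_image(n);w,b=masks(p)
        for t,m,z in(("plate",w,.010),("sheet",b,.006)):
            for r in rects(n,m,z):
                if 85<r[5]<118 and 55<r[6]<82: print(t,r[0],*np.round(r[1:],1))
E
python3 - <<'E'
from h import *
scan()
p,d=ctrl.get_image("top")
# handle
hsv=cv2.cvtColor(p,cv2.COLOR_RGB2HSV)
m=cv2.inRange(hsv,(0,0,130),(180,50,255)); m[:225]=0; m[245:]=0; m[:,:390]=0; m[:,445:]=0
m=cv2.morphologyEx(m,cv2.MORPH_OPEN,np.ones((3,3),np.uint8))
for r in rects("top",m,.083,50): print("handle",np.round(r[1:],1))
b=cv2.inRange(hsv,(5,80,60),(18,220,255));
for r in rects("top",cv2.morphologyEx(b,cv2.MORPH_OPEN,np.ones((9,9),np.uint8)),.112,4000,20000): print("cab",np.round(r[1:],1))
i=cv2.resize(p[90:260,350:490],None,fx=4,fy=4,interpolation=cv2.INTER_CUBIC);cv2.imwrite("pics/cab.png",i[:600,:,::-1][-600:])
i=cv2.resize(p[180:260,350:490],None,fx=5,fy=5,interpolation=cv2.INTER_CUBIC);cv2.imwrite("pics/cab.png",i[:,:,::-1])
E
```

```text
plate top 417.8 345.9 282.0 -291.5 95.1 66.3 9.5
plate top 247.4 286.3 425.0 164.7 103.1 69.3 -84.9
plate top 292.8 231.3 578.9 47.7 103.5 69.2 85.7
plate top 164.2 227.0 581.6 399.9 103.5 67.0 -88.5
plate top 307.3 149.2 813.6 18.0 99.4 78.6 -16.3
sheet top 277.0 104.3 949.5 107.3 105.0 68.5 13.5
sheet top 226.4 102.6 950.8 250.6 111.8 62.8 23.7
plate side 257.3 418.6 583.8 399.2 101.9 66.8 -87.7
plate side 352.5 327.7 426.5 164.3 103.9 65.8 -85.0
plate side 296.5 274.9 580.5 47.2 105.0 67.5 85.8
plate side 425.7 194.7 282.6 -288.3 91.5 66.7 9.3
sheet side 346.1 377.6 423.7 281.0 102.7 66.3 -84.3
sheet side 267.9 364.0 592.2 282.5 102.9 68.1 86.5
sheet side 355.4 284.8 435.3 46.0 105.3 68.0 -86.9
handle [ 416.7  232.   574.8 -273.8  113.5   29.   -88.5]
cab [ 420.4  166.4  733.8 -280.4  308.   252.3   -3.7]
```

View pics/cab.png

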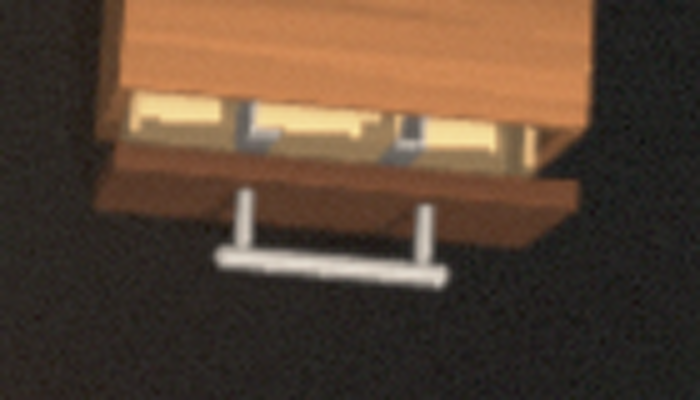

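The handle bar runs in the crop from (222,257) to (440,276), and the cabinet's top front edge from (122,90) to (588,128). Next I'll work out the yaw and the handle centre.

Run:
```python
from h import *
c=lambda u,v:(350+u/5-.4,180+v/5-.4)
for nm,a,b,z in(("handle",(220,256),(443,276),.078),("cabedge",(122,90),(588,128),.112),("frontTop",(115,155),(578,194),.104)):
    P=ray("top",[c(*a),c(*b)],z);d=P[0]-P[1];print(nm,P.round(4)[:,:2],P.mean(0).round(4),np.linalg.norm(d).round(4),"yaw of y-axis",np.degrees(np.arctan2(d[1],d[0])).round(2)-90)
p,d=ctrl.get_image("side")
i=cv2.resize(p[110:220,190:350],None,fx=5,fy=5,interpolation=cv2.INTER_CUBIC);cv2.imwrite("pics/cabs.png",i[:,:,::-1])
```

```text
handle [[ 0.5735 -0.217 ]
 [ 0.566  -0.3324]] [ 0.5698 -0.2747  0.078 ] 0.1157 yaw of y-axis -3.730000000000004
cabedge [[ 0.6516 -0.1616]
 [ 0.6379 -0.3988]] [ 0.6448 -0.2802  0.112 ] 0.2376 yaw of y-axis -3.3100000000000023
frontTop [[ 0.6195 -0.1592]
 [ 0.6053 -0.3953]] [ 0.6124 -0.2773  0.104 ] 0.2366 yaw of y-axis -3.4399999999999977
```

View pics/cabs.png

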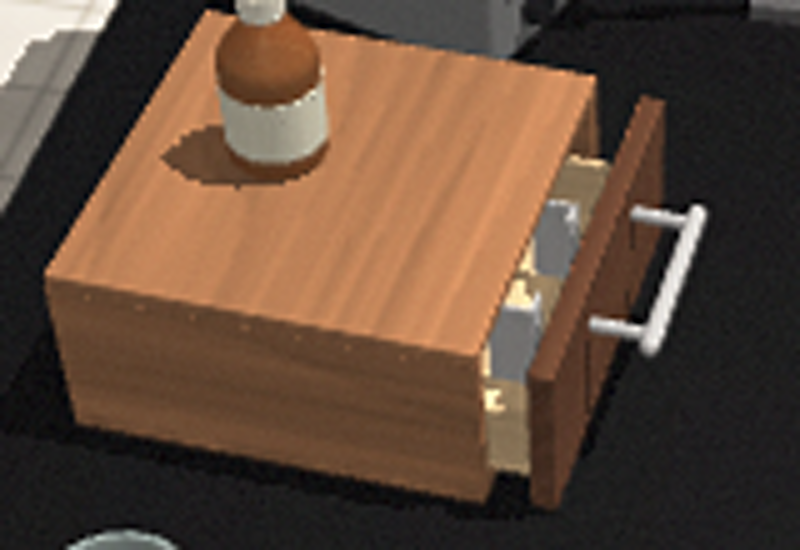

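The side view confirms the drawer is open by about 25 mm, with the handle bar clear. I take the handle as (0.570, -0.275, 0.078) and the cabinet yaw as about -3.5°. I'll move there with the jaws partly closed.

arm_command([
  {"linear": [0.51,-0.59,0],"roll": -0.048},
  {"linear": [0.51,-0.59,0],"roll": -0.048},
  {"linear": [0.51,-0.59,0],"roll": -0.048},
  {"linear": [0.51,-0.59,0],"roll": -0.048},
  {"linear": [0.51,-0.59,0],"roll": -0.048},
  {"linear": [0.51,-0.59,0],"roll": -0.048},
  {"linear": [0.51,-0.59,0],"roll": -0.048},
  {"linear": [0.51,-0.59,0],"roll": -0.048},
], jaw=0.44, newtons=40)

```text
time: 0.97
tool_pos: [0.4002, 0.356, 0.2485]
tool_rot: [[-0.75, 0.661, 0.0], [0.661, 0.75, 0.001], [0.0, 0.0, -1.0]]
contact_force: [0.0, 0.4, -1.5]
width: 0.28
grasp_force: 0.0
```

arm_command([
  {"linear": [0.51,-0.59,0],"roll": -0.048},
  {"linear": [0.51,-0.59,0],"roll": -0.048},
  {"linear": [0.15,-0.72,0],"roll": -0.048},
  {"linear": [0.15,-0.72,0],"roll": -0.048},
  {"linear": [0.15,-0.72,0],"roll": -0.048},
  {"linear": [0.15,-0.72,0],"roll": -0.048},
  {"linear": [0.15,-0.72,0],"roll": -0.048},
  {"linear": [0.15,-0.72,0],"roll": -0.048},
])

```text
time: 1.63
tool_pos: [0.4953, 0.0809, 0.2485]
tool_rot: [[-0.432, 0.902, 0.0], [0.902, 0.432, 0.0], [0.0, 0.001, -1.0]]
contact_force: [0.8, 0.6, -0.0]
width: 0.281
grasp_force: 0.0
```

arm_command([
  {"linear": [0.15,-0.72,0],"roll": -0.048},
  {"linear": [0.15,-0.72,0],"roll": -0.048},
  {"linear": [0.15,-0.72,0],"roll": -0.048},
  {"linear": [0.15,-0.72,0],"roll": -0.048},
  {"linear": [0.15,-0.72,0],"roll": -0.048},
  {"linear": [0.15,-0.72,0],"roll": -0.048},
  {"linear": [0.15,-0.72,0],"roll": -0.048},
  {"linear": [0.15,-0.72,0],"roll": -0.048},
])

```text
time: 2.3
tool_pos: [0.5555, -0.2068, 0.2484]
tool_rot: [[-0.045, 0.999, 0.0], [0.999, 0.045, 0.0], [0.0, 0.0, -1.0]]
contact_force: [0.4, -0.5, -0.0]
width: 0.283
grasp_force: 0.0
```

arm_command([
  {"linear": [0.15,-0.68,0],"roll": -0.051},
  {"linear": [0.14,-0.68,0],"roll": -0.051},
  {"linear": [0,0,-0.7]},
  {"linear": [0,0,-0.7]},
  {"linear": [0,0,-0.7]},
  {"linear": [0,0,-0.6]},
  {"linear": [0,0,0]},
])

```text
invalid input at $.plan[2]: expected keys linear, roll
```

Run:
```python
from h import *
out=[]
for n,(a,b,c,d) in(("top",(180,260,350,490)),("side",(110,190,230,350))):
    p,_=ctrl.get_image(n); out.append(cv2.resize(p[a:b,c:d],(700,300)))
cv2.imwrite("pics/hand.png",np.vstack(out)[:,:,::-1])
print(ctrl.sense()["tool_pos"])
```

```text
[ 0.55381463 -0.21277653  0.24819685]
```

View pics/hand.png

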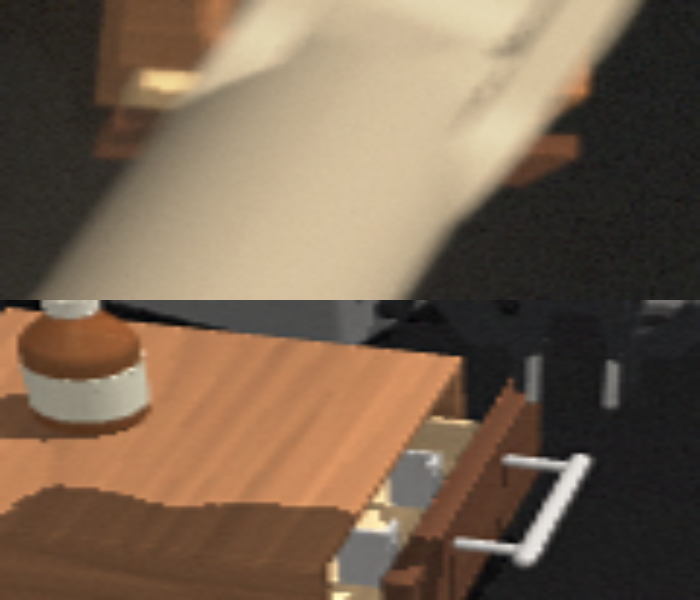

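The roll key is required in every row. The crop shows the gripper still above the handle and the handle untouched.

arm_command([
  {"linear": [0.16,-0.62,0],"roll": -0.051},
  {"linear": [0.16,-0.62,0],"roll": -0.051},
  {"linear": [0,0,-0.7],"roll": 0},
  {"linear": [0,0,-0.7],"roll": 0},
  {"linear": [0,0,-0.6],"roll": 0},
  {"linear": [0,0,0],"roll": 0},
])

```text
time: 2.9
tool_pos: [0.5683, -0.2649, 0.1416]
tool_rot: [[0.06, 0.998, -0.01], [0.998, -0.06, 0.004], [0.004, -0.01, -1.0]]
contact_force: [-0.4, 1.1, -0.7]
width: 0.275
grasp_force: 0.0
```

Run:
```python
from h import *
p,_=ctrl.get_image("side"); cv2.imwrite("pics/hand2.png",cv2.resize(p[110:190,230:350],(720,480))[:,:,::-1])
s=ctrl.sense();print(s["tool_pos"],np.degrees(np.arctan2(s["tool_rot"][1][1],s["tool_rot"][0][1])),s["width"])
```

```text
[ 0.56957486 -0.26566971  0.14523268] -3.4157022792142504 0.28208962741141924
```

View pics/hand2.png

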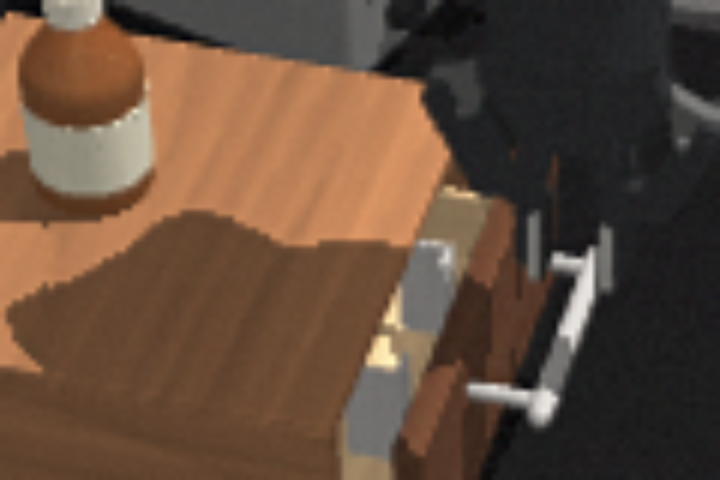

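Both fingers are above the bar and straddle it, at (533,245) and (605,260), with the drawer front clear. Descending and pinching.

arm_command([
  {"linear": [0,-0.16,-0.5],"roll": 0},
  {"linear": [0,0,-0.5],"roll": 0},
  {"linear": [0,0,-0.36],"roll": 0},
  {"linear": [0,0,0],"roll": 0},
  {"linear": [0,0,0],"roll": 0},
])

```text
time: 3.37
tool_pos: [0.5721, -0.2754, 0.0821]
tool_rot: [[0.06, 0.998, 0.001], [0.998, -0.06, -0.0], [-0.0, 0.001, -1.0]]
contact_force: [0.7, -0.2, 0.8]
width: 0.276
grasp_force: 0.0
```

arm_command([
  {"linear": [0,0,0],"roll": 0},
  {"linear": [0,0,0],"roll": 0},
  {"linear": [0,0,0],"roll": 0},
  {"linear": [0,0,0],"roll": 0},
], jaw=1, newtons=50)

```text
time: 3.7
tool_pos: [0.5726, -0.2759, 0.0832]
tool_rot: [[0.06, 0.998, 0.004], [0.998, -0.06, -0.001], [-0.001, 0.004, -1.0]]
contact_force: [-1.8, 1.5, 7.7]
width: 0.105
grasp_force: 49.1
```

arm_command([
  {"linear": [-0.3,0.018,0],"roll": 0},
  {"linear": [-0.4,0.024,0],"roll": 0},
  {"linear": [-0.4,0.024,0],"roll": 0},
  {"linear": [-0.4,0.024,0],"roll": 0},
  {"linear": [-0.4,0.024,0],"roll": 0},
  {"linear": [-0.3,0.018,0],"roll": 0},
  {"linear": [-0.2,0.012,0],"roll": 0},
  {"linear": [-0.2,0.012,0],"roll": 0},
])

```text
time: 4.37
tool_pos: [0.4435, -0.2674, 0.0831]
tool_rot: [[0.059, 0.998, 0.006], [0.998, -0.059, -0.0], [0.0, 0.006, -1.0]]
contact_force: [3.3, 2.7, 8.6]
width: 0.109
grasp_force: 50.9
```

arm_command([
  {"linear": [-0.12,0.007,0],"roll": 0},
  {"linear": [-0.1,0.006,0],"roll": 0},
  {"linear": [0,0,0],"roll": 0},
])

```text
time: 4.62
tool_pos: [0.4319, -0.2667, 0.083]
tool_rot: [[0.06, 0.998, 0.005], [0.998, -0.06, 0.001], [0.001, 0.005, -1.0]]
contact_force: [-1.9, 4.8, 13.1]
width: 0.106
grasp_force: 51.3
```

arm_command([
  {"linear": [-0.1,0.006,0],"roll": 0},
  {"linear": [-0.1,0.006,0],"roll": 0},
  {"linear": [0,0,0],"roll": 0},
])

```text
time: 4.87
tool_pos: [0.4222, -0.2661, 0.083]
tool_rot: [[0.06, 0.998, 0.005], [0.998, -0.06, 0.001], [0.001, 0.005, -1.0]]
contact_force: [-2.4, 5.6, 13.6]
width: 0.105
grasp_force: 51.4
```

arm_command([
  {"linear": [-0.08,0.005,0],"roll": 0},
  {"linear": [-0.06,0.004,0],"roll": 0},
  {"linear": [0,0,0],"roll": 0},
])

```text
time: 5.12
tool_pos: [0.4174, -0.2658, 0.0831]
tool_rot: [[0.058, 0.998, 0.009], [0.998, -0.058, -0.001], [-0.001, 0.009, -1.0]]
contact_force: [7.9, 1.4, 3.3]
width: 0.107
grasp_force: 50.4
```

arm_command([
  {"linear": [-0.06,0.004,0],"roll": 0},
  {"linear": [0,0,0],"roll": 0},
  {"linear": [0,0,0],"roll": 0},
])

```text
time: 5.37
tool_pos: [0.4173, -0.2657, 0.0832]
tool_rot: [[0.057, 0.998, 0.013], [0.998, -0.057, -0.004], [-0.003, 0.013, -1.0]]
contact_force: [21.4, -0.4, -10.2]
width: 0.104
grasp_force: 49.4
```

The drawer has hit its stop: x stalled at 0.417 while the force rose to 21 N. Relax, release, lift and move over the nearest plate.

arm_command([
  {"linear": [0.08,-0.005,0],"roll": 0},
  {"linear": [0,0,0],"roll": 0},
])

```text
time: 5.53
tool_pos: [0.4179, -0.2658, 0.0831]
tool_rot: [[0.058, 0.998, 0.006], [0.998, -0.058, -0.0], [-0.0, 0.007, -1.0]]
contact_force: [2.5, 5.1, 10.7]
width: 0.105
grasp_force: 51.7
```

arm_command([
  {"linear": [0,0,0],"roll": 0},
  {"linear": [0,0,0],"roll": 0},
  {"linear": [0,0,0.3],"roll": 0},
  {"linear": [0,0,0.7],"roll": 0},
  {"linear": [0,0,0.7],"roll": 0},
  {"linear": [0,0,0.7],"roll": 0},
  {"linear": [0.4,0.4,0],"roll": 0},
  {"linear": [0.4,0.7,0],"roll": 0},
], jaw=0.44)

```text
time: 6.2
tool_pos: [0.4546, -0.2152, 0.2038]
tool_rot: [[0.069, 0.998, 0.007], [0.998, -0.069, -0.002], [-0.002, 0.007, -1.0]]
contact_force: [1.8, 0.5, 0.2]
width: 0.284
grasp_force: 0.0
```

arm_command([
  {"linear": [0.2,0.75,0],"roll": 0.02},
  {"linear": [0,0.75,0],"roll": 0.02},
  {"linear": [0,0.75,0],"roll": 0.02},
  {"linear": [0,0.75,0],"roll": 0.02},
  {"linear": [0,0.75,0],"roll": 0.02},
  {"linear": [-0.2,0.75,0],"roll": 0.02},
  {"linear": [-0.3,0.75,0],"roll": 0.02},
  {"linear": [-0.3,0.75,0],"roll": 0},
], jaw=-0.8)

```text
time: 6.87
tool_pos: [0.4236, 0.0902, 0.2008]
tool_rot: [[-0.087, 0.996, 0.001], [0.996, 0.087, 0.0], [0.0, 0.001, -1.0]]
contact_force: [0.8, 0.6, 0.3]
width: 0.903
grasp_force: 0.0
```

Run:
```python
from h import *
s=ctrl.sense();print(s["tool_pos"],np.degrees(np.arctan2(s["tool_rot"][1][1],s["tool_rot"][0][1])),s["width"])
scan()
out=[]
c=pix("top",(.54,-.27,.05))[0];print(c)
p,_=ctrl.get_image("top");p=p[180:300,350:490]; a=cv2.resize(p,None,fx=5,fy=5,interpolation=cv2.INTER_CUBIC)
cv2.imwrite("pics/dr.png",a[:,:,::-1])
```

```text
[0.42356054 0.09023573 0.20076383] 4.971964323990845 0.9027854518222828
plate top 417.8 345.9 282.0 -291.5 95.1 66.3 9.5
plate top 293.1 231.0 579.5 55.0 118.0 69.2 85.7
plate top 164.2 227.0 581.6 399.9 103.5 67.0 -88.5
plate top 307.3 149.2 813.6 18.0 99.4 78.6 -16.3
sheet top 277.0 104.2 946.5 105.4 112.7 62.4 9.6
sheet top 226.3 102.7 950.7 249.1 109.6 65.4 23.7
plate side 257.3 418.6 583.8 399.2 101.9 66.8 -87.7
plate side 352.5 327.9 426.2 164.5 103.4 66.2 -85.0
plate side 296.5 274.9 580.5 47.2 105.0 67.5 85.8
plate side 425.7 194.7 282.6 -288.3 91.5 66.7 9.3
sheet side 346.4 377.7 423.0 280.9 102.9 67.8 -84.2
sheet side 267.8 364.0 592.3 282.5 102.9 68.0 86.5
sheet side 355.2 284.6 435.4 45.7 104.6 68.1 -87.2
[412.02442191 245.85953321]
```

View pics/dr.png

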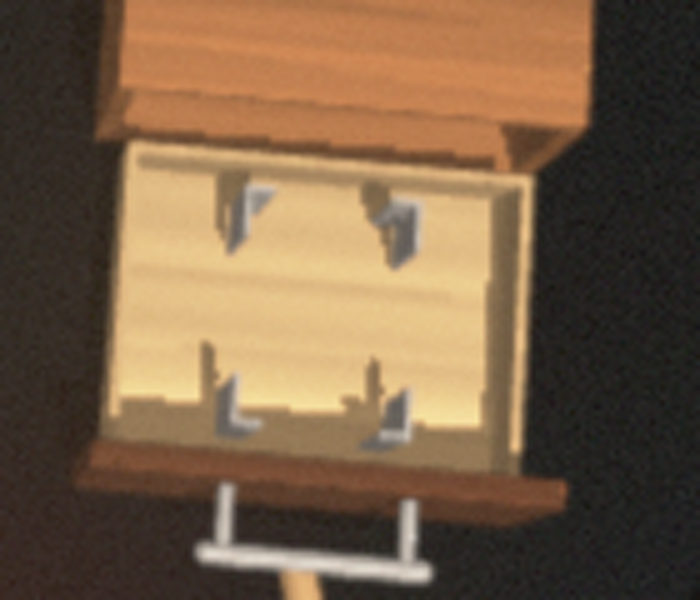

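The crop shows the empty drawer at its stop. The back rim's outer corners are at about (128,143) and (535,178), the front's top edge runs (97,440) to (567,482), and the handle runs (197,552) to (432,573). I'll compute the drawer centre from these three features.

Run:
```python
from h import *
c=lambda u,v:(350+u/5-.4,180+v/5-.4)
for nm,a,b,z,off in(("handle",(197,552),(432,573),.078,.130),("back",(128,143),(535,178),.060,-.085),("frontin",(97,440),(567,482),.104,.080)):
    P=ray("top",[c(*a),c(*b)],z);d=P[0]-P[1];m=P.mean(0);yaw=np.arctan2(d[1],d[0])-np.pi/2
    f=np.radians(-3.55);print(nm,m.round(4),np.linalg.norm(d).round(4),np.degrees(yaw).round(2),"floor ctr",(m[:2]+off*np.array([np.cos(f),np.sin(f)])).round(4))
f=np.radians(-3.55);R=np.array([[np.cos(f),-np.sin(f)],[np.sin(f),np.cos(f)]])
for ctr in([.544,-.275],):
  for n in("top","side"):
    q=[]
    for sx,sy in((1,1),(1,-1),(-1,1),(-1,-1)): q.append([*(ctr+R@[sx*.060,sy*.043]),.078])
    print(n,pix(n,q).round(1).tolist(),((pix(n,q)-[350,180]+.4)*5).round(0).tolist())
p,_=ctrl.get_image("side");cv2.imwrite("pics/drs.png",cv2.resize(p[110:220,230:370],None,fx=5,fy=5,interpolation=cv2.INTER_CUBIC)[:,:,::-1])
```

```text
handle [ 0.4159 -0.2651  0.078 ] 0.1196 -3.6 floor ctr [ 0.5457 -0.2731]
back [ 0.6303 -0.2786  0.06  ] 0.2156 -3.55 floor ctr [ 0.5454 -0.2734]
frontin [ 0.465  -0.2689  0.104 ] 0.2358 -3.64 floor ctr [ 0.5448 -0.2739]
top [[400.8, 218.5], [433.9, 221.4], [398.0, 264.1], [431.5, 267.0]] [[256.0, 195.0], [421.0, 209.0], [242.0, 422.0], [410.0, 437.0]]
side [[308.6, 174.1], [316.4, 153.8], [352.0, 181.9], [358.2, 161.1]] [[-205.0, -28.0], [-166.0, -129.0], [12.0, 12.0], [43.0, -93.0]]
```

View pics/drs.png

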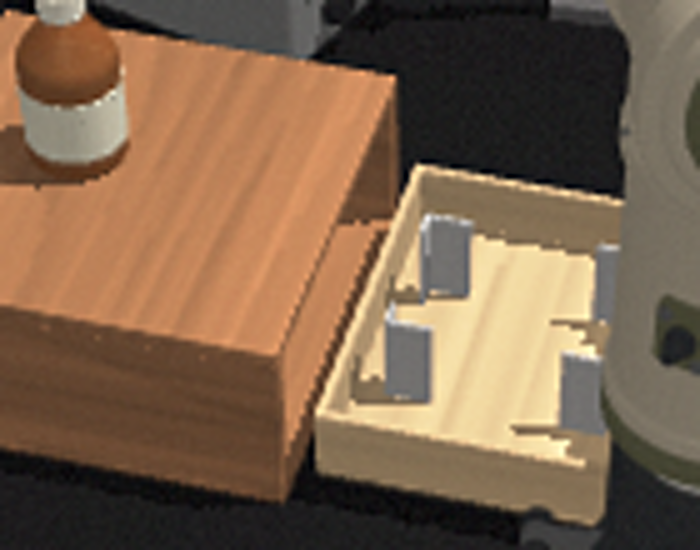

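The side view shows all four angles. The predicted inner corners match the picture, for example (432,219) for the back right. Drawer centre is about (0.546, -0.273), yaw -3.6°. Now I'll descend over plate 2.

arm_command([
  {"linear": [0.05,0.74,0],"roll": 0},
  {"linear": [0.05,0.74,0],"roll": 0},
  {"linear": [0,0,-0.7],"roll": 0},
  {"linear": [0,0,-0.7],"roll": 0},
  {"linear": [0,0,-0.7],"roll": 0},
  {"linear": [0,0,-0.7],"roll": 0},
  {"linear": [0,0,-0.6],"roll": 0},
  {"linear": [0,0,0],"roll": 0},
])

```text
time: 7.73
tool_pos: [0.4265, 0.1596, 0.0256]
tool_rot: [[-0.084, 0.996, -0.007], [0.996, 0.084, -0.006], [-0.005, -0.008, -1.0]]
contact_force: [-1.4, -0.6, -0.4]
width: 0.902
grasp_force: 0.0
```

arm_command([
  {"linear": [0,0,-0.1],"roll": 0},
  {"linear": [0,0,-0.06],"roll": 0},
  {"linear": [0,0,-0.06],"roll": 0},
  {"linear": [0,0,0],"roll": 0},
])

```text
time: 8.07
tool_pos: [0.4303, 0.1634, 0.0204]
tool_rot: [[-0.086, 0.996, 0.002], [0.996, 0.086, 0.001], [0.001, 0.002, -1.0]]
contact_force: [0.3, -0.5, 0.3]
width: 0.898
grasp_force: 0.0
```

Run:
```python
from h import *
p,_=ctrl.get_image("side");u,v=pix("side",(.4265,.164,.02))[0].astype(int);print(u,v)
cv2.imwrite("pics/g1.png",cv2.resize(p[v-50:v+50,u-65:u+65],None,fx=5,fy=5,interpolation=cv2.INTER_CUBIC)[:,:,::-1])
print(ctrl.sense()["tool_pos"])
```

```text
352 324
[0.43013049 0.16348176 0.02046444]
```

View pics/g1.png

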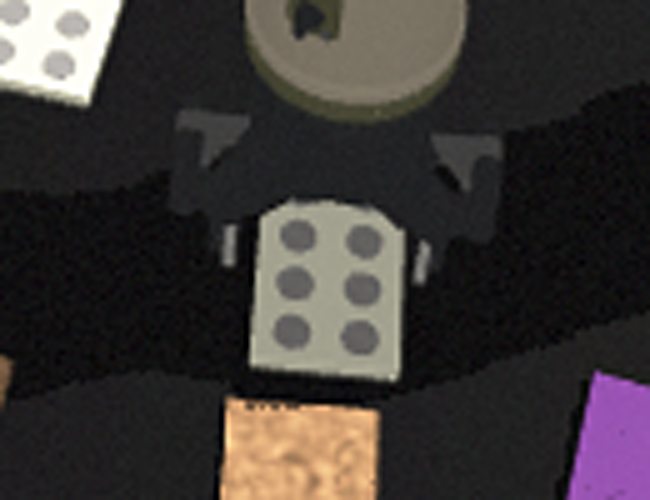

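The fingers straddle the plate, with tips at (228,265) and (422,283) and even gaps. I'll work out the tip height from the picture.

Run:
```python
from h import *
for uv in((228/5+287,265/5+274),(422/5+287,283/5+274)):
  for z in(0,.005,.01,.015): print(z,ray("side",uv,z)[0].round(4))
```

```text
0 [0.471  0.1675 0.    ]
0.005 [0.4707 0.1702 0.005 ]
0.01 [0.4704 0.173  0.01  ]
0.015 [0.4702 0.1758 0.015 ]
0 [0.3832 0.1599 0.    ]
0.005 [0.3833 0.1627 0.005 ]
0.01 [0.3835 0.1655 0.01  ]
0.015 [0.3837 0.1683 0.015 ]
```

The tips are still around z≈0.014–0.018, so I go lower, watching the force.

arm_command([
  {"linear": [-0.04,0.02,-0.08],"roll": 0},
  {"linear": [0,0,-0.06],"roll": 0},
  {"linear": [0,0,0],"roll": 0},
  {"linear": [0,0,0],"roll": 0},
])

```text
time: 8.45
tool_pos: [0.4271, 0.1642, 0.0122]
tool_rot: [[-0.087, 0.996, -0.0], [0.996, 0.087, -0.0], [-0.0, -0.0, -1.0]]
contact_force: [0.9, 0.1, 0.1]
width: 0.901
grasp_force: 0.0
```

arm_command([
  {"linear": [0,0,0],"roll": 0},
  {"linear": [0,0,0],"roll": 0},
  {"linear": [0,0,0],"roll": 0},
  {"linear": [0,0,0],"roll": 0},
], jaw=1, newtons=30)

```text
time: 8.78
tool_pos: [0.4273, 0.1642, 0.0125]
tool_rot: [[-0.086, 0.996, -0.0], [0.996, 0.086, 0.0], [0.0, -0.0, -1.0]]
contact_force: [-1.9, -0.2, 4.9]
width: 0.761
grasp_force: 33.2
```

Gripped at 64.7 mm. Lift, then carry it to the drawer while turning -98.5°.

arm_command([
  {"linear": [0,0,0.3],"roll": 0},
  {"linear": [0,0,0.7],"roll": 0},
  {"linear": [0,0,0.7],"roll": 0},
  {"linear": [0,0,0.7],"roll": 0},
  {"linear": [0,0,0.7],"roll": 0},
  {"linear": [0.1,-0.3,0],"roll": -0.06},
  {"linear": [0.17,-0.6,0],"roll": -0.117},
  {"linear": [0.17,-0.6,0],"roll": -0.117},
])

```text
time: 9.45
tool_pos: [0.4496, 0.0894, 0.1679]
tool_rot: [[0.222, 0.975, 0.001], [0.975, -0.222, 0.001], [0.001, 0.001, -1.0]]
contact_force: [1.3, -0.5, -1.8]
width: 0.759
grasp_force: 34.9
```

arm_command([
  {"linear": [0.17,-0.6,0],"roll": -0.117},
  {"linear": [0.17,-0.6,0],"roll": -0.117},
  {"linear": [0.17,-0.6,0],"roll": -0.117},
  {"linear": [0.17,-0.6,0],"roll": -0.117},
  {"linear": [0.17,-0.6,0],"roll": -0.117},
  {"linear": [0.17,-0.6,0],"roll": -0.117},
  {"linear": [0.17,-0.6,0],"roll": -0.117},
  {"linear": [0.17,-0.6,0],"roll": -0.117},
])

```text
time: 10.12
tool_pos: [0.5173, -0.1522, 0.1671]
tool_rot: [[0.935, 0.356, -0.0], [0.356, -0.935, 0.0], [0.0, -0.0, -1.0]]
contact_force: [1.0, 0.5, -1.3]
width: 0.757
grasp_force: 34.9
```

arm_command([
  {"linear": [0.17,-0.6,0],"roll": -0.117},
  {"linear": [0.17,-0.6,0],"roll": -0.117},
  {"linear": [0.17,-0.6,0],"roll": -0.117},
  {"linear": [0,-0.3,0],"roll": -0.06},
  {"linear": [0,0,0],"roll": 0},
  {"linear": [0,0,0],"roll": 0},
])

```text
time: 10.62
tool_pos: [0.5421, -0.2569, 0.1667]
tool_rot: [[0.998, -0.062, -0.001], [-0.062, -0.998, -0.0], [-0.001, 0.001, -1.0]]
contact_force: [0.6, 0.4, -1.1]
width: 0.758
grasp_force: 34.9
```

arm_command([
  {"linear": [0.1,-0.32,0],"roll": 0},
  {"linear": [0,0,0],"roll": 0},
  {"linear": [0,0,-0.5],"roll": 0},
  {"linear": [0,0,-0.6],"roll": 0},
  {"linear": [0,0,-0.6],"roll": 0},
  {"linear": [0,0,-0.5],"roll": 0},
  {"linear": [0,0,-0.3],"roll": 0},
  {"linear": [0,0,0],"roll": 0},
])

```text
time: 11.28
tool_pos: [0.5459, -0.2684, 0.0385]
tool_rot: [[0.998, -0.058, -0.006], [-0.058, -0.998, 0.004], [-0.006, -0.003, -1.0]]
contact_force: [-0.4, 0.6, -1.3]
width: 0.767
grasp_force: 34.8
```

arm_command([
  {"linear": [0,0,0],"roll": 0},
  {"linear": [0,0,0],"roll": 0},
  {"linear": [0,0,0],"roll": 0},
])

```text
time: 11.53
tool_pos: [0.5488, -0.2719, 0.0441]
tool_rot: [[0.998, -0.06, 0.003], [-0.06, -0.998, -0.001], [0.003, 0.001, -1.0]]
contact_force: [0.3, 0.1, -0.6]
width: 0.761
grasp_force: 34.8
```

arm_command([
  {"linear": [0,0,-0.08],"roll": 0},
  {"linear": [0,0,-0.06],"roll": 0},
  {"linear": [0,0,-0.03],"roll": 0},
  {"linear": [0,0,0],"roll": 0},
  {"linear": [0,0,0],"roll": 0},
])

```text
time: 11.95
tool_pos: [0.5486, -0.2718, 0.0347]
tool_rot: [[0.998, -0.061, 0.002], [-0.061, -0.998, 0.0], [0.002, -0.0, -1.0]]
contact_force: [0.4, 1.4, 4.4]
width: 0.764
grasp_force: 35.5
```

The plate is seated (4 N up, TCP at 0.0347 as predicted). Release, lift and go to the sheet at (0.436, 0.046).

arm_command([
  {"linear": [0,0,0],"roll": 0},
  {"linear": [0,0,0],"roll": 0},
  {"linear": [0,0,0],"roll": 0},
  {"linear": [0,0,0.3],"roll": 0},
  {"linear": [0,0,0.7],"roll": 0},
  {"linear": [0,0,0.7],"roll": 0},
  {"linear": [0,0,0.7],"roll": 0},
  {"linear": [0,0,0.2],"roll": 0},
], jaw=-0.8)

```text
time: 12.62
tool_pos: [0.5493, -0.2737, 0.1694]
tool_rot: [[0.998, -0.062, 0.006], [-0.062, -0.998, -0.003], [0.007, 0.003, -1.0]]
contact_force: [0.8, -0.8, -0.2]
width: 0.902
grasp_force: 0.0
```

arm_command([
  {"linear": [-0.08,0.22,0],"roll": 0.06},
  {"linear": [-0.16,0.45,0],"roll": 0.115},
  {"linear": [-0.16,0.45,0],"roll": 0.115},
  {"linear": [-0.16,0.45,0],"roll": 0.115},
  {"linear": [-0.16,0.45,0],"roll": 0.115},
  {"linear": [-0.16,0.45,0],"roll": 0.115},
  {"linear": [-0.16,0.45,0],"roll": 0.115},
  {"linear": [-0.16,0.45,0],"roll": 0.115},
])

```text
time: 13.28
tool_pos: [0.4871, -0.1024, 0.1635]
tool_rot: [[0.66, 0.752, -0.0], [0.752, -0.66, 0.0], [0.0, -0.0, -1.0]]
contact_force: [0.4, 0.0, 0.1]
width: 0.901
grasp_force: 0.0
```

arm_command([
  {"linear": [-0.16,0.45,0],"roll": 0.115},
  {"linear": [-0.16,0.45,0],"roll": 0.115},
  {"linear": [-0.16,0.45,0],"roll": 0.115},
  {"linear": [-0.16,0.45,0],"roll": 0.115},
  {"linear": [-0.16,0.45,0],"roll": 0.115},
  {"linear": [-0.16,0.45,0],"roll": 0.115},
  {"linear": [-0.08,0.22,0],"roll": 0.055},
  {"linear": [0,0,0],"roll": 0},
])

```text
time: 13.95
tool_pos: [0.4347, 0.0454, 0.1635]
tool_rot: [[-0.062, 0.998, -0.001], [0.998, 0.062, 0.001], [0.001, -0.001, -1.0]]
contact_force: [0.5, -0.5, -0.4]
width: 0.901
grasp_force: 0.0
```

Run:
```python
from h import *
s=ctrl.sense();print(s["tool_pos"],np.degrees(np.arctan2(s["tool_rot"][1][1],s["tool_rot"][0][1])),s["width"])
scan(("side",))
p,_=ctrl.get_image("top");a=cv2.resize(p[180:300,350:490],None,fx=4,fy=4,interpolation=cv2.INTER_CUBIC)
cv2.imwrite("pics/dr1.png",a[:,:,::-1])
w,_=masks(p);w[:205]=0;w[285:]=0;w[:,:380]=0;w[:,450:]=0
for r in rects("top",w,.032,100): print("in drawer",np.round(r[1:],1))
```

```text
[0.43468064 0.04538471 0.16345424] 3.5297396666999314 0.9014131027524268
plate side 257.3 418.6 583.8 399.2 101.9 66.8 -87.7
plate side 296.4 274.8 580.5 47.2 104.9 67.5 85.6
plate side 425.7 194.7 282.6 -288.3 91.5 66.7 9.3
sheet side 346.4 377.7 423.0 280.9 102.9 67.7 -84.3
sheet side 267.8 364.0 592.3 282.5 103.0 67.8 86.3
sheet side 355.2 284.7 435.4 46.1 105.3 68.1 -87.2
in drawer [ 410.4  245.5  551.5 -277.8  135.6  101.4   -4.5]
```

View pics/dr1.png

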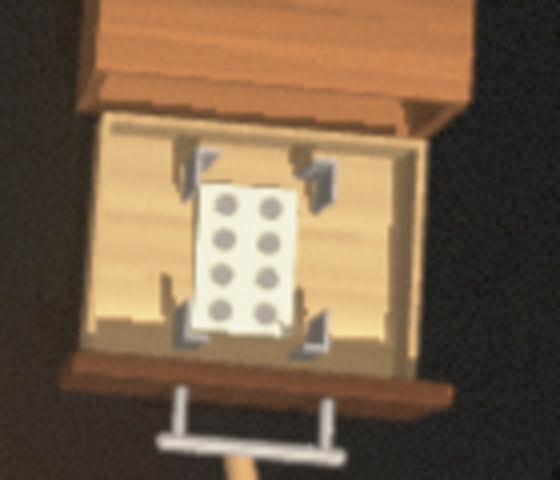

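Plate 1 of the stack lies flat, wells up and lengthwise between the four angles, with corners at (202,182), (297,190), (290,335) and (192,328). Now the sheet.

arm_command([
  {"linear": [0.03,0.01,-0.7],"roll": -0.01},
  {"linear": [0,0,-0.7],"roll": 0},
  {"linear": [0,0,-0.7],"roll": 0},
  {"linear": [0,0,-0.5],"roll": 0},
  {"linear": [0,0,-0.2],"roll": 0},
  {"linear": [0,0,0],"roll": 0},
  {"linear": [0,0,0],"roll": 0},
])

```text
time: 14.63
tool_pos: [0.4378, 0.0422, 0.0243]
tool_rot: [[-0.041, 0.999, -0.0], [0.999, 0.041, -0.001], [-0.001, -0.0, -1.0]]
contact_force: [-0.3, 0.3, 0.2]
width: 0.899
grasp_force: 0.0
```

Run:
```python
from h import *
s=ctrl.sense();print(s["tool_pos"],s["width"])
q=np.array([(202,182),(297,190),(290,335),(192,328)])/4+[350,180]-.4
P=ray("top",q,.032);print(P.round(4)[:,:2],P.mean(0))
scan(("side",))
```

```text
[0.43777561 0.04221008 0.02429278] 0.8987768106242223
[[ 0.599  -0.2417]
 [ 0.5952 -0.3056]
 [ 0.4966 -0.3   ]
 [ 0.4996 -0.2349]] [ 0.5475974  -0.27056736  0.032     ]
plate side 257.3 418.6 583.8 399.2 101.9 66.8 -87.7
plate side 296.4 274.8 580.6 47.2 104.9 67.5 85.6
sheet side 346.4 377.7 423.4 281.0 103.2 67.9 -83.7
sheet side 267.8 364.0 592.3 282.4 102.8 68.1 86.6
sheet side 355.1 285.1 435.4 46.2 105.0 68.1 -87.2
```

The plate is within 3 mm of the drawer centre. Finish the sheet grasp.

arm_command([
  {"linear": [-0.02,0.08,-0.12],"roll": 0},
  {"linear": [0,0,-0.08],"roll": 0},
  {"linear": [0,0,-0.05],"roll": 0},
  {"linear": [0,0,0],"roll": 0},
  {"linear": [0,0,0],"roll": 0},
])

```text
time: 15.1
tool_pos: [0.4363, 0.0472, 0.0114]
tool_rot: [[-0.044, 0.999, 0.0], [0.999, 0.044, 0.0], [0.0, 0.0, -1.0]]
contact_force: [0.1, 0.0, -0.1]
width: 0.901
grasp_force: 0.0
```

arm_command([
  {"linear": [0,0,0],"roll": 0},
  {"linear": [0,0,0],"roll": 0},
  {"linear": [0,0,0],"roll": 0},
  {"linear": [0,0,0],"roll": 0},
], jaw=1, newtons=25)

```text
time: 15.43
tool_pos: [0.4364, 0.0471, 0.0117]
tool_rot: [[-0.044, 0.999, 0.0], [0.999, 0.044, 0.0], [0.0, 0.0, -1.0]]
contact_force: [-1.6, -0.6, 6.4]
width: 0.759
grasp_force: 26.8
```

arm_command([
  {"linear": [0,0,0.3],"roll": 0},
  {"linear": [0,0,0.7],"roll": 0},
  {"linear": [0,0,0.7],"roll": 0},
  {"linear": [0,0,0.7],"roll": 0},
  {"linear": [0,0,0.7],"roll": 0},
  {"linear": [0.08,-0.23,0],"roll": -0.057},
  {"linear": [0.16,-0.46,0],"roll": -0.1145},
  {"linear": [0.16,-0.46,0],"roll": -0.1145},
])

```text
time: 16.1
tool_pos: [0.4568, -0.0102, 0.1673]
tool_rot: [[0.256, 0.967, 0.002], [0.967, -0.256, 0.001], [0.002, 0.002, -1.0]]
contact_force: [-0.2, 0.2, 0.0]
width: 0.761
grasp_force: 28.7
```

arm_command([
  {"linear": [0.16,-0.46,0],"roll": -0.1145},
  {"linear": [0.16,-0.46,0],"roll": -0.1145},
  {"linear": [0.16,-0.46,0],"roll": -0.1145},
  {"linear": [0.16,-0.46,0],"roll": -0.1145},
  {"linear": [0.16,-0.46,0],"roll": -0.1145},
  {"linear": [0.16,-0.46,0],"roll": -0.1145},
  {"linear": [0.16,-0.46,0],"roll": -0.1145},
  {"linear": [0.16,-0.46,0],"roll": -0.1145},
])

```text
time: 16.77
tool_pos: [0.5205, -0.1954, 0.1663]
tool_rot: [[0.939, 0.343, 0.0], [0.343, -0.939, 0.0], [0.0, -0.0, -1.0]]
contact_force: [0.0, 0.4, -0.4]
width: 0.757
grasp_force: 28.7
```

arm_command([
  {"linear": [0.16,-0.46,0],"roll": -0.1145},
  {"linear": [0.16,-0.46,0],"roll": -0.1145},
  {"linear": [0.15,-0.46,0],"roll": -0.1145},
  {"linear": [0.06,-0.23,0],"roll": -0.057},
  {"linear": [0,0,0],"roll": 0},
  {"linear": [0,0,0],"roll": 0},
])

```text
time: 17.27
tool_pos: [0.5463, -0.2754, 0.1659]
tool_rot: [[0.998, -0.064, -0.001], [-0.064, -0.998, -0.0], [-0.001, 0.0, -1.0]]
contact_force: [1.1, 0.7, -1.1]
width: 0.76
grasp_force: 28.7
```

arm_command([
  {"linear": [0,0,-0.5],"roll": 0},
  {"linear": [0,0,-0.6],"roll": 0},
  {"linear": [0,0,-0.6],"roll": 0},
  {"linear": [0,0,-0.4],"roll": 0},
  {"linear": [0,0,-0.16],"roll": 0},
  {"linear": [0,0,0],"roll": 0},
  {"linear": [0,0,0],"roll": 0},
  {"linear": [0,0,0],"roll": 0},
])

```text
time: 17.93
tool_pos: [0.5478, -0.2751, 0.0551]
tool_rot: [[0.998, -0.063, 0.003], [-0.063, -0.998, -0.001], [0.003, 0.001, -1.0]]
contact_force: [0.5, -0.6, 0.1]
width: 0.764
grasp_force: 28.7
```

arm_command([
  {"linear": [0,0,-0.06],"roll": 0},
  {"linear": [0,0,-0.04],"roll": 0},
  {"linear": [0,0,0],"roll": 0},
  {"linear": [0,0,0],"roll": 0},
])

```text
time: 18.27
tool_pos: [0.5468, -0.2748, 0.0485]
tool_rot: [[0.998, -0.064, 0.0], [-0.064, -0.998, 0.0], [0.0, -0.0, -1.0]]
contact_force: [0.3, 0.2, -0.9]
width: 0.761
grasp_force: 28.7
```

arm_command([
  {"linear": [0,0,-0.05],"roll": 0},
  {"linear": [0,0,-0.04],"roll": 0},
  {"linear": [0,0,0],"roll": 0},
  {"linear": [0,0,0],"roll": 0},
])

```text
time: 18.6
tool_pos: [0.547, -0.2749, 0.0439]
tool_rot: [[0.998, -0.064, 0.0], [-0.064, -0.998, -0.0], [0.001, 0.0, -1.0]]
contact_force: [0.5, 1.0, 1.3]
width: 0.759
grasp_force: 28.8
```

arm_command([
  {"linear": [0,0,0],"roll": 0},
  {"linear": [0,0,0],"roll": 0},
  {"linear": [0,0,0],"roll": 0},
  {"linear": [0,0,0.3],"roll": 0},
  {"linear": [0,0,0.7],"roll": 0},
  {"linear": [0,0,0.7],"roll": 0},
  {"linear": [0,0,0.7],"roll": 0},
  {"linear": [0,0,0],"roll": 0},
], jaw=-0.8)

```text
time: 19.27
tool_pos: [0.5492, -0.2773, 0.1711]
tool_rot: [[0.998, -0.064, 0.009], [-0.064, -0.998, -0.004], [0.009, 0.003, -1.0]]
contact_force: [0.8, -0.5, -0.5]
width: 0.898
grasp_force: 0.0
```

arm_command([
  {"linear": [0.03,0.23,0],"roll": 0.053},
  {"linear": [0.05,0.46,0],"roll": 0.1065},
  {"linear": [0.05,0.46,0],"roll": 0.1065},
  {"linear": [0.05,0.46,0],"roll": 0.1065},
  {"linear": [0.05,0.46,0],"roll": 0.1065},
  {"linear": [0.05,0.46,0],"roll": 0.1065},
  {"linear": [0.05,0.46,0],"roll": 0.1065},
  {"linear": [0.05,0.46,0],"roll": 0.1065},
])

```text
time: 19.93
tool_pos: [0.5656, -0.1012, 0.1636]
tool_rot: [[0.712, 0.702, -0.0], [0.702, -0.712, 0.0], [0.0, -0.0, -1.0]]
contact_force: [-0.3, -0.5, -1.2]
width: 0.902
grasp_force: 0.0
```

arm_command([
  {"linear": [0.05,0.46,0],"roll": 0.1065},
  {"linear": [0.05,0.46,0],"roll": 0.1065},
  {"linear": [0.05,0.46,0],"roll": 0.1065},
  {"linear": [0.05,0.46,0],"roll": 0.1065},
  {"linear": [0.05,0.46,0],"roll": 0.1065},
  {"linear": [0.05,0.46,0],"roll": 0.1065},
  {"linear": [0.02,0.23,0],"roll": 0.053},
  {"linear": [0,0,0],"roll": 0},
])

```text
time: 20.6
tool_pos: [0.5816, 0.0513, 0.1632]
tool_rot: [[0.066, 0.998, -0.001], [0.998, -0.066, 0.002], [0.002, -0.001, -1.0]]
contact_force: [-0.6, 0.7, 0.5]
width: 0.901
grasp_force: 0.0
```

```bash
cat >> h.py <<'E'
def drawer(z,kind):
    """rect of top piece in the drawer by top camera at top-face height z"""
    p,_=ctrl.get_image("top");q=pix("top",(.546,-.273,z))[0].astype(int)
    hsv=cv2.cvtColor(p,cv2.COLOR_RGB2HSV)
    m=cv2.inRange(hsv,(0,0,150),(180,60,255)) if kind=="plate" else cv2.inRange(hsv,(5,90,50),(17,190,235))
    k=np.zeros_like(m);k[q[1]-35:q[1]+35,q[0]-25:q[0]+25]=255;m&=k
    m=cv2.morphologyEx(cv2.morphologyEx(m,cv2.MORPH_CLOSE,np.ones((7,7),np.uint8)),cv2.MORPH_OPEN,np.ones((7,7),np.uint8))
    for r in rects("top",m,z,300): print("drawer",kind,np.round(r[1:],1))
    return p
def state():
    s=ctrl.sense();print("tcp",s["time"],s["tool_pos"].round(4),np.degrees(np.arctan2(s["tool_rot"][1][1],s["tool_rot"][0][1])).round(2),round(s["width"],3))
E
python3 - <<'E'
from h import *
state();scan(("side",))
p=drawer(.038,"sheet")
cv2.imwrite("pics/dr2.png",cv2.resize(p[180:300,350:490],None,fx=4,fy=4,interpolation=cv2.INTER_CUBIC)[:,:,::-1])
E
```

```text
tcp 20.6 [0.5816 0.0513 0.1632] -3.76 0.901
plate side 257.3 418.6 583.8 399.2 101.9 66.8 -87.7
plate side 296.5 274.9 580.5 47.2 105.0 67.5 85.8
plate side 425.7 194.7 282.6 -288.3 91.5 66.7 9.3
sheet side 346.4 377.7 423.0 280.9 102.9 67.9 -84.2
sheet side 267.8 364.0 592.3 282.5 102.9 68.0 86.5
drawer sheet [ 4.115e+02  2.436e+02  5.495e+02 -2.717e+02  1.897e+02  1.320e+02
  2.000e-01]
```

View pics/dr2.png

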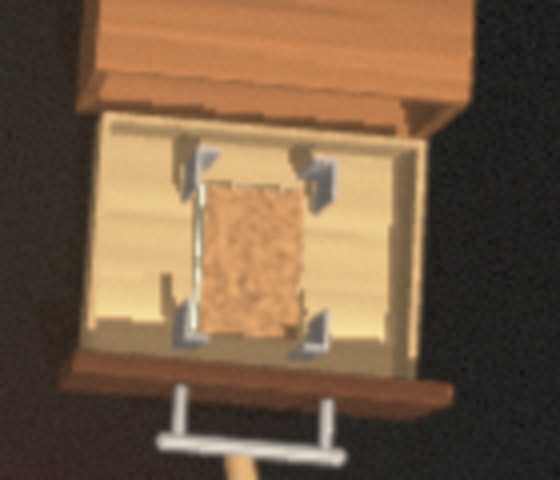

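The sheet lies squarely on the plate, between the angles. Next, the plate at (0.581, 0.047).

arm_command([
  {"linear": [0,-0.08,-0.7],"roll": -0.009},
  {"linear": [0,0,-0.7],"roll": 0},
  {"linear": [0,0,-0.7],"roll": 0},
  {"linear": [0,0,-0.5],"roll": 0},
  {"linear": [0,0,-0.2],"roll": 0},
  {"linear": [0,0,0],"roll": 0},
  {"linear": [0,0,0],"roll": 0},
  {"linear": [0,0,0],"roll": 0},
])

```text
time: 21.37
tool_pos: [0.5833, 0.0425, 0.0258]
tool_rot: [[0.085, 0.996, 0.003], [0.996, -0.085, 0.0], [0.0, 0.003, -1.0]]
contact_force: [-0.6, 0.5, -0.3]
width: 0.903
grasp_force: 0.0
```

```bash
python3 -c "
from h import *
state();scan(('side',))"
```

```text
tcp 21.3667 [0.5833 0.0425 0.0258] -4.85 0.903
plate side 257.3 418.6 583.8 399.2 101.9 66.8 -87.7
plate side 295.6 276.1 578.6 48.8 102.0 71.4 85.8
plate side 425.7 194.7 282.6 -288.3 91.5 66.7 9.3
sheet side 346.4 377.7 423.0 280.9 102.9 67.8 -84.2
sheet side 267.8 364.0 592.2 282.5 102.9 68.2 86.5
```

arm_command([
  {"linear": [-0.04,0.09,-0.12],"roll": 0.01},
  {"linear": [0,0,-0.09],"roll": 0},
  {"linear": [0,0,-0.06],"roll": 0},
  {"linear": [0,0,0],"roll": 0},
  {"linear": [0,0,0],"roll": 0},
])

```text
time: 21.83
tool_pos: [0.5796, 0.0476, 0.0101]
tool_rot: [[0.073, 0.997, -0.001], [0.997, -0.073, -0.0], [-0.0, -0.0, -1.0]]
contact_force: [-0.2, 0.8, 0.1]
width: 0.902
grasp_force: 0.0
```

arm_command([
  {"linear": [0,0,0],"roll": 0},
  {"linear": [0,0,0],"roll": 0},
  {"linear": [0,0,0],"roll": 0},
  {"linear": [0,0,0],"roll": 0},
], jaw=1, newtons=30)

```text
time: 22.17
tool_pos: [0.5806, 0.0475, 0.0109]
tool_rot: [[0.073, 0.997, 0.002], [0.997, -0.073, 0.0], [0.0, 0.002, -1.0]]
contact_force: [1.8, -0.5, 3.2]
width: 0.764
grasp_force: 37.6
```

arm_command([
  {"linear": [0,0,0.3],"roll": 0},
  {"linear": [0,0,0.7],"roll": 0},
  {"linear": [0,0,0.7],"roll": 0},
  {"linear": [0,0,0.7],"roll": 0},
  {"linear": [0,0,0.7],"roll": 0},
  {"linear": [-0.02,-0.23,0],"roll": -0.053},
  {"linear": [-0.05,-0.46,0],"roll": -0.1065},
  {"linear": [-0.05,-0.46,0],"roll": -0.1065},
])

```text
time: 22.83
tool_pos: [0.5735, -0.0092, 0.1655]
tool_rot: [[0.346, 0.938, 0.0], [0.938, -0.346, 0.001], [0.001, -0.0, -1.0]]
contact_force: [-0.8, -0.8, -2.1]
width: 0.762
grasp_force: 34.3
```

arm_command([
  {"linear": [-0.05,-0.46,0],"roll": -0.1065},
  {"linear": [-0.05,-0.46,0],"roll": -0.1065},
  {"linear": [-0.05,-0.46,0],"roll": -0.1065},
  {"linear": [-0.05,-0.46,0],"roll": -0.1065},
  {"linear": [-0.05,-0.46,0],"roll": -0.1065},
  {"linear": [-0.05,-0.46,0],"roll": -0.1065},
  {"linear": [-0.05,-0.46,0],"roll": -0.1065},
  {"linear": [-0.05,-0.46,0],"roll": -0.1065},
])

```text
time: 23.5
tool_pos: [0.553, -0.1946, 0.1648]
tool_rot: [[0.949, 0.316, -0.001], [0.316, -0.949, 0.001], [-0.001, -0.001, -1.0]]
contact_force: [1.1, 0.6, -1.3]
width: 0.764
grasp_force: 34.3
```

arm_command([
  {"linear": [-0.05,-0.46,0],"roll": -0.1065},
  {"linear": [-0.05,-0.46,0],"roll": -0.1065},
  {"linear": [-0.05,-0.46,0],"roll": -0.1065},
  {"linear": [-0.02,-0.23,0],"roll": -0.053},
  {"linear": [0,0,0],"roll": 0},
  {"linear": [0,0,0],"roll": 0},
])

```text
time: 24.0
tool_pos: [0.5446, -0.2746, 0.1646]
tool_rot: [[0.998, -0.063, -0.001], [-0.063, -0.998, 0.0], [-0.001, -0.0, -1.0]]
contact_force: [0.6, 0.5, -0.8]
width: 0.761
grasp_force: 34.3
```

arm_command([
  {"linear": [0.03,0,-0.5],"roll": 0},
  {"linear": [0,0,-0.6],"roll": 0},
  {"linear": [0,0,-0.6],"roll": 0},
  {"linear": [0,0,-0.3],"roll": 0},
  {"linear": [0,0,-0.14],"roll": 0},
  {"linear": [0,0,0],"roll": 0},
  {"linear": [0,0,0],"roll": 0},
  {"linear": [0,0,0],"roll": 0},
])

```text
time: 24.67
tool_pos: [0.5477, -0.2744, 0.0598]
tool_rot: [[0.998, -0.062, 0.002], [-0.062, -0.998, -0.001], [0.002, 0.001, -1.0]]
contact_force: [-0.3, 0.2, -1.5]
width: 0.766
grasp_force: 34.2
```

arm_command([
  {"linear": [0,0,-0.03],"roll": 0},
  {"linear": [0,0,0],"roll": 0},
  {"linear": [0,0,0],"roll": 0},
  {"linear": [0,0,0],"roll": 0},
])

```text
time: 25.0
tool_pos: [0.5469, -0.2744, 0.0572]
tool_rot: [[0.998, -0.063, 0.001], [-0.063, -0.998, -0.0], [0.001, -0.0, -1.0]]
contact_force: [0.4, 0.4, -0.5]
width: 0.762
grasp_force: 34.2
```

arm_command([
  {"linear": [0,0,-0.06],"roll": 0},
  {"linear": [0,0,-0.06],"roll": 0},
  {"linear": [0,0,-0.04],"roll": 0},
  {"linear": [0,0,0],"roll": 0},
  {"linear": [0,0,0],"roll": 0},
])

```text
time: 25.42
tool_pos: [0.5471, -0.2743, 0.0489]
tool_rot: [[0.998, -0.062, 0.001], [-0.062, -0.998, -0.0], [0.001, -0.0, -1.0]]
contact_force: [1.1, 2.4, 2.2]
width: 0.761
grasp_force: 36.0
```

arm_command([
  {"linear": [0,0,0],"roll": 0},
  {"linear": [0,0,0],"roll": 0},
  {"linear": [0,0,0],"roll": 0},
  {"linear": [0,0,0.3],"roll": 0},
  {"linear": [0,0,0.7],"roll": 0},
  {"linear": [0,0,0.7],"roll": 0},
  {"linear": [0,0,0.6],"roll": 0},
  {"linear": [0.03,0.35,0],"roll": 0.047},
], jaw=-0.8)

```text
time: 26.08
tool_pos: [0.549, -0.2627, 0.1707]
tool_rot: [[1.0, -0.02, 0.008], [-0.02, -1.0, -0.006], [0.008, 0.006, -1.0]]
contact_force: [0.3, -1.1, 0.9]
width: 0.901
grasp_force: 0.0
```

arm_command([
  {"linear": [0.058,0.695,0],"roll": 0.094},
  {"linear": [0.058,0.695,0],"roll": 0.094},
  {"linear": [0.058,0.695,0],"roll": 0.094},
  {"linear": [0.058,0.695,0],"roll": 0.094},
  {"linear": [0.058,0.695,0],"roll": 0.094},
  {"linear": [0.058,0.695,0],"roll": 0.094},
  {"linear": [0.058,0.695,0],"roll": 0.094},
  {"linear": [0.058,0.695,0],"roll": 0.094},
])

```text
time: 26.75
tool_pos: [0.5712, 0.0227, 0.1639]
tool_rot: [[0.712, 0.702, 0.0], [0.702, -0.712, 0.0], [0.0, -0.0, -1.0]]
contact_force: [-0.1, 1.0, 0.1]
width: 0.897
grasp_force: 0.0
```

arm_command([
  {"linear": [0.058,0.695,0],"roll": 0.094},
  {"linear": [0.058,0.695,0],"roll": 0.094},
  {"linear": [0.058,0.695,0],"roll": 0.094},
  {"linear": [0.058,0.695,0],"roll": 0.094},
  {"linear": [0.058,0.695,0],"roll": 0.094},
  {"linear": [0.058,0.695,0],"roll": 0.094},
  {"linear": [0.058,0.695,0],"roll": 0.094},
  {"linear": [0.02,0.35,0],"roll": 0.047},
])

```text
time: 27.42
tool_pos: [0.5915, 0.2876, 0.1632]
tool_rot: [[0.048, 0.999, -0.001], [0.999, -0.048, 0.002], [0.002, -0.001, -1.0]]
contact_force: [-1.2, 0.1, -0.3]
width: 0.901
grasp_force: 0.0
```

Run:
```python
from h import *
state();scan(("side","top"))
p=drawer(.048,"plate");p=ctrl.get_image("side")[0];cv2.imwrite("pics/s3.png",p[:,:,::-1])
```

```text
tcp 27.4167 [0.5915 0.2876 0.1632] -2.75 0.901
plate side 257.3 418.6 583.8 399.2 101.9 66.8 -87.7
sheet side 346.3 377.7 423.2 281.1 102.7 67.9 -84.1
sheet side 267.7 364.1 592.5 282.7 102.3 67.7 86.6
plate top 417.8 345.9 282.0 -291.5 95.1 66.3 9.5
plate top 307.3 149.2 814.5 11.3 99.7 78.7 25.3
sheet top 277.0 104.2 949.7 105.0 105.6 62.8 11.5
sheet top 226.3 102.8 946.1 249.9 117.7 64.9 21.5
drawer plate [ 412.2  245.8  543.5 -274.5  101.6   92.1   -0.6]
```

arm_command([
  {"linear": [0.02,-0.06,-0.7],"roll": -0.01},
  {"linear": [0,0,-0.7],"roll": 0},
  {"linear": [0,0,-0.7],"roll": 0},
  {"linear": [0,0,-0.5],"roll": 0},
  {"linear": [0,0,-0.2],"roll": 0},
  {"linear": [0,0,0],"roll": 0},
  {"linear": [0,0,0],"roll": 0},
  {"linear": [0,0,0],"roll": 0},
])

```text
time: 28.28
tool_pos: [0.5955, 0.2787, 0.0263]
tool_rot: [[0.07, 0.998, 0.003], [0.998, -0.07, 0.001], [0.002, 0.003, -1.0]]
contact_force: [0.3, 0.3, 0.9]
width: 0.9
grasp_force: 0.0
```

```bash
python3 -c "
from h import *
state();scan(('side',))"
```

```text
tcp 28.2833 [0.5955 0.2787 0.0263] -4.02 0.9
plate side 257.3 418.6 583.8 399.2 101.9 66.8 -87.7
sheet side 346.3 377.7 423.2 281.1 102.7 67.9 -84.1
```

arm_command([
  {"linear": [-0.04,0.07,-0.12],"roll": 0.01},
  {"linear": [0,0,-0.09],"roll": 0},
  {"linear": [0,0,-0.06],"roll": 0},
  {"linear": [0,0,0],"roll": 0},
  {"linear": [0,0,0],"roll": 0},
])

```text
time: 28.75
tool_pos: [0.5915, 0.2823, 0.01]
tool_rot: [[0.058, 0.998, -0.001], [0.998, -0.058, -0.0], [-0.0, -0.001, -1.0]]
contact_force: [0.9, -0.2, 0.9]
width: 0.902
grasp_force: 0.0
```

arm_command([
  {"linear": [0,0,0],"roll": 0},
  {"linear": [0,0,0],"roll": 0},
  {"linear": [0,0,0],"roll": 0},
  {"linear": [0,0,0],"roll": 0},
], jaw=1, newtons=25)

```text
time: 29.08
tool_pos: [0.5924, 0.2824, 0.011]
tool_rot: [[0.059, 0.998, 0.001], [0.998, -0.059, 0.001], [0.001, 0.001, -1.0]]
contact_force: [1.7, -0.7, 4.5]
width: 0.762
grasp_force: 30.6
```

arm_command([
  {"linear": [0,0,0.3],"roll": 0},
  {"linear": [0,0,0.7],"roll": 0},
  {"linear": [0,0,0.7],"roll": 0},
  {"linear": [0,0,0.7],"roll": 0},
  {"linear": [0,0,0.7],"roll": 0},
  {"linear": [-0.02,-0.35,0],"roll": -0.047},
  {"linear": [-0.057,-0.695,0],"roll": -0.094},
  {"linear": [-0.057,-0.695,0],"roll": -0.094},
])

```text
time: 29.75
tool_pos: [0.5846, 0.1962, 0.1656]
tool_rot: [[0.301, 0.954, 0.001], [0.954, -0.301, 0.001], [0.001, 0.0, -1.0]]
contact_force: [0.2, -0.4, -0.5]
width: 0.759
grasp_force: 28.1
```

arm_command([
  {"linear": [-0.057,-0.695,0],"roll": -0.094},
  {"linear": [-0.057,-0.695,0],"roll": -0.094},
  {"linear": [-0.057,-0.695,0],"roll": -0.094},
  {"linear": [-0.057,-0.695,0],"roll": -0.094},
  {"linear": [-0.057,-0.695,0],"roll": -0.094},
  {"linear": [-0.057,-0.695,0],"roll": -0.094},
  {"linear": [-0.057,-0.695,0],"roll": -0.094},
  {"linear": [-0.057,-0.695,0],"roll": -0.094},
])

```text
time: 30.42
tool_pos: [0.5616, -0.084, 0.1652]
tool_rot: [[0.89, 0.456, -0.0], [0.456, -0.89, 0.001], [0.0, -0.001, -1.0]]
contact_force: [0.7, -0.2, 0.3]
width: 0.758
grasp_force: 28.1
```

arm_command([
  {"linear": [-0.057,-0.695,0],"roll": -0.094},
  {"linear": [-0.057,-0.695,0],"roll": -0.094},
  {"linear": [-0.057,-0.695,0],"roll": -0.094},
  {"linear": [-0.057,-0.695,0],"roll": -0.094},
  {"linear": [-0.057,-0.695,0],"roll": -0.094},
  {"linear": [0,-0.35,0],"roll": -0.047},
  {"linear": [0,0,0],"roll": 0},
  {"linear": [0,0,0],"roll": 0},
])

```text
time: 31.08
tool_pos: [0.5472, -0.2752, 0.1649]
tool_rot: [[0.998, -0.065, -0.001], [-0.065, -0.998, -0.0], [-0.001, 0.0, -1.0]]
contact_force: [0.9, 0.6, 0.4]
width: 0.761
grasp_force: 28.1
```

arm_command([
  {"linear": [0,0,-0.5],"roll": 0.005},
  {"linear": [0,0,-0.6],"roll": 0},
  {"linear": [0,0,-0.5],"roll": 0},
  {"linear": [0,0,-0.26],"roll": 0},
  {"linear": [0,0,-0.1],"roll": 0},
  {"linear": [0,0,0],"roll": 0},
  {"linear": [0,0,0],"roll": 0},
  {"linear": [0,0,0],"roll": 0},
])

```text
time: 31.75
tool_pos: [0.549, -0.2742, 0.069]
tool_rot: [[0.998, -0.057, 0.002], [-0.057, -0.998, -0.001], [0.002, 0.001, -1.0]]
contact_force: [0.1, -0.4, -0.6]
width: 0.762
grasp_force: 28.1
```

arm_command([
  {"linear": [0,0,-0.03],"roll": 0},
  {"linear": [0,0,0],"roll": 0},
  {"linear": [0,0,0],"roll": 0},
  {"linear": [0,0,0],"roll": 0},
])

```text
time: 32.08
tool_pos: [0.5481, -0.2739, 0.0661]
tool_rot: [[0.998, -0.058, 0.001], [-0.058, -0.998, 0.0], [0.001, -0.0, -1.0]]
contact_force: [0.0, -0.1, -0.1]
width: 0.76
grasp_force: 28.1
```

arm_command([
  {"linear": [0,0,-0.06],"roll": 0},
  {"linear": [0,0,-0.05],"roll": 0},
  {"linear": [0,0,-0.03],"roll": 0},
  {"linear": [0,0,0],"roll": 0},
  {"linear": [0,0,0],"roll": 0},
])

```text
time: 32.5
tool_pos: [0.5482, -0.2738, 0.0589]
tool_rot: [[0.998, -0.057, 0.0], [-0.057, -0.998, 0.0], [0.0, -0.0, -1.0]]
contact_force: [0.9, 1.4, 1.9]
width: 0.76
grasp_force: 29.8
```

arm_command([
  {"linear": [0,0,0],"roll": 0},
  {"linear": [0,0,0],"roll": 0},
  {"linear": [0,0,0],"roll": 0},
  {"linear": [0,0,0.3],"roll": 0},
  {"linear": [0,0,0.7],"roll": 0},
  {"linear": [0,0,0.7],"roll": 0},
  {"linear": [0,0,0.4],"roll": 0},
  {"linear": [0.02,0.37,0],"roll": 0.044},
], jaw=-0.8)

```text
time: 33.17
tool_pos: [0.5494, -0.261, 0.1693]
tool_rot: [[1.0, -0.018, 0.007], [-0.018, -1.0, -0.006], [0.007, 0.005, -1.0]]
contact_force: [0.0, -0.7, 1.8]
width: 0.901
grasp_force: 0.0
```

arm_command([
  {"linear": [0.04,0.75,0],"roll": 0.088},
  {"linear": [0.04,0.75,0],"roll": 0.088},
  {"linear": [0.04,0.75,0],"roll": 0.088},
  {"linear": [0.04,0.75,0],"roll": 0.088},
  {"linear": [0.04,0.75,0],"roll": 0.088},
  {"linear": [0.04,0.75,0],"roll": 0.088},
  {"linear": [0.04,0.75,0],"roll": 0.088},
  {"linear": [0.04,0.75,0],"roll": 0.088},
])

```text
time: 33.83
tool_pos: [0.5647, 0.0465, 0.1639]
tool_rot: [[0.745, 0.667, 0.0], [0.667, -0.745, 0.0], [0.0, -0.0, -1.0]]
contact_force: [1.8, -0.4, -0.2]
width: 0.901
grasp_force: 0.0
```

arm_command([
  {"linear": [0.04,0.75,0],"roll": 0.088},
  {"linear": [0.04,0.75,0],"roll": 0.088},
  {"linear": [0.04,0.75,0],"roll": 0.088},
  {"linear": [0.04,0.75,0],"roll": 0.088},
  {"linear": [0.04,0.75,0],"roll": 0.088},
  {"linear": [0.04,0.75,0],"roll": 0.088},
  {"linear": [0.04,0.75,0],"roll": 0.088},
  {"linear": [0.04,0.75,0],"roll": 0.088},
])

```text
time: 34.5
tool_pos: [0.5807, 0.3463, 0.1636]
tool_rot: [[0.103, 0.995, -0.0], [0.995, -0.103, -0.0], [-0.0, -0.0, -1.0]]
contact_force: [1.0, -0.4, 0.1]
width: 0.9
grasp_force: 0.0
```

arm_command([
  {"linear": [0.04,0.75,0],"roll": 0.088},
  {"linear": [0.02,0.37,0],"roll": 0.044},
  {"linear": [0,0,0],"roll": 0},
  {"linear": [0,0,0],"roll": 0},
])

```text
time: 34.83
tool_pos: [0.5832, 0.402, 0.1627]
tool_rot: [[-0.033, 0.999, -0.001], [0.999, 0.033, -0.001], [-0.001, -0.001, -1.0]]
contact_force: [-0.4, -0.7, -0.6]
width: 0.899
grasp_force: 0.0
```

Run:
```python
from h import *
state();scan(("side",))
p=drawer(.054,"sheet");s=ctrl.get_image("side")[0]
cv2.imwrite("pics/dr4.png",np.hstack([cv2.resize(p[180:300,350:490],(400,343)),cv2.resize(s[110:220,250:390],(400,343))])[:,:,::-1])
```

```text
tcp 34.8333 [0.5832 0.402  0.1627] 1.87 0.899
plate side 257.3 418.6 583.9 396.5 107.4 66.8 -87.7
sheet side 346.1 377.8 423.2 281.1 102.7 67.9 -84.1
drawer sheet [ 4.120e+02  2.425e+02  5.494e+02 -2.712e+02  1.875e+02  1.304e+02
  1.000e-01]
```

View pics/dr4.png

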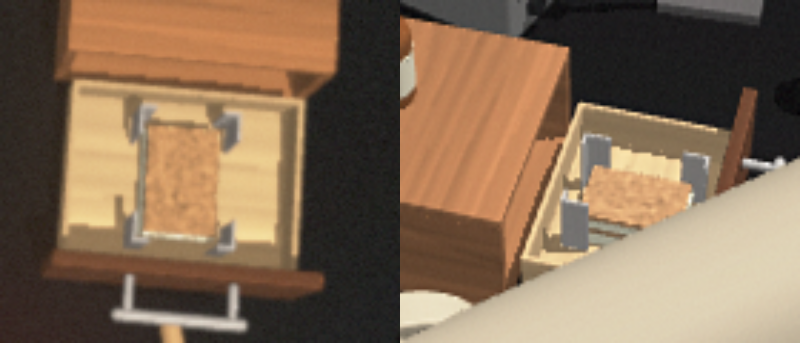

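Both views show the stack of plate, sheet, plate, sheet, flat and upright between the angles, with the top sheet at about (180,180) in the left half. Now the last plate.

arm_command([
  {"linear": [0.02,-0.02,-0.7],"roll": 0},
  {"linear": [0,0,-0.7],"roll": 0},
  {"linear": [0,0,-0.7],"roll": 0},
  {"linear": [0,0,-0.5],"roll": 0},
  {"linear": [0,0,-0.2],"roll": 0},
  {"linear": [0,0,0],"roll": 0},
  {"linear": [0,0,0],"roll": 0},
  {"linear": [0,0,0],"roll": 0},
])

```text
time: 35.65
tool_pos: [0.5867, 0.4, 0.0266]
tool_rot: [[-0.03, 1.0, 0.003], [1.0, 0.03, 0.002], [0.002, 0.003, -1.0]]
contact_force: [0.1, 0.9, 0.5]
width: 0.899
grasp_force: 0.0
```

```bash
python3 -c "
from h import *
state();scan(('side',))"
```

```text
tcp 35.65 [0.5867 0.4    0.0266] 1.7 0.899
sheet side 346.1 377.7 423.2 281.1 102.7 67.9 -84.1
```

arm_command([
  {"linear": [-0.02,0,-0.12],"roll": 0},
  {"linear": [0,0,-0.09],"roll": 0},
  {"linear": [0,0,-0.06],"roll": 0},
  {"linear": [0,0,0],"roll": 0},
  {"linear": [0,0,0],"roll": 0},
])

```text
time: 36.12
tool_pos: [0.5837, 0.3995, 0.0099]
tool_rot: [[-0.03, 1.0, -0.001], [1.0, 0.03, -0.0], [-0.0, -0.001, -1.0]]
contact_force: [0.0, -0.3, 0.1]
width: 0.895
grasp_force: 0.0
```

arm_command([
  {"linear": [0,0,0],"roll": 0},
  {"linear": [0,0,0],"roll": 0},
  {"linear": [0,0,0],"roll": 0},
  {"linear": [0,0,0],"roll": 0},
], jaw=1, newtons=30)

```text
time: 36.45
tool_pos: [0.5846, 0.3998, 0.011]
tool_rot: [[-0.03, 1.0, 0.001], [1.0, 0.03, 0.001], [0.001, 0.001, -1.0]]
contact_force: [0.8, -0.2, 3.5]
width: 0.764
grasp_force: 37.0
```

arm_command([
  {"linear": [0,0,0.3],"roll": 0},
  {"linear": [0,0,0.7],"roll": 0},
  {"linear": [0,0,0.7],"roll": 0},
  {"linear": [0,0,0.7],"roll": 0},
  {"linear": [0,0,0.7],"roll": 0},
  {"linear": [-0.02,-0.37,0],"roll": -0.044},
  {"linear": [-0.04,-0.75,0],"roll": -0.088},
  {"linear": [-0.04,-0.75,0],"roll": -0.088},
])

```text
time: 37.12
tool_pos: [0.5782, 0.307, 0.1664]
tool_rot: [[0.199, 0.98, 0.0], [0.98, -0.199, 0.002], [0.002, 0.0, -1.0]]
contact_force: [0.8, -1.1, -0.9]
width: 0.76
grasp_force: 34.0
```

arm_command([
  {"linear": [-0.04,-0.75,0],"roll": -0.088},
  {"linear": [-0.04,-0.75,0],"roll": -0.088},
  {"linear": [-0.04,-0.75,0],"roll": -0.088},
  {"linear": [-0.04,-0.75,0],"roll": -0.088},
  {"linear": [-0.04,-0.75,0],"roll": -0.088},
  {"linear": [-0.04,-0.75,0],"roll": -0.088},
  {"linear": [-0.04,-0.75,0],"roll": -0.088},
  {"linear": [-0.04,-0.75,0],"roll": -0.088},
])

```text
time: 37.78
tool_pos: [0.5622, 0.0046, 0.166]
tool_rot: [[0.808, 0.589, -0.0], [0.589, -0.808, 0.001], [0.001, -0.001, -1.0]]
contact_force: [1.1, 0.1, -0.6]
width: 0.76
grasp_force: 34.1
```

arm_command([
  {"linear": [-0.04,-0.75,0],"roll": -0.088},
  {"linear": [-0.04,-0.75,0],"roll": -0.088},
  {"linear": [-0.04,-0.75,0],"roll": -0.088},
  {"linear": [-0.04,-0.75,0],"roll": -0.088},
  {"linear": [-0.04,-0.75,0],"roll": -0.088},
  {"linear": [-0.04,-0.75,0],"roll": -0.088},
  {"linear": [-0.04,-0.75,0],"roll": -0.088},
  {"linear": [-0.02,-0.37,0],"roll": -0.044},
])

```text
time: 38.45
tool_pos: [0.5459, -0.2799, 0.1663]
tool_rot: [[0.998, -0.067, -0.0], [-0.067, -0.998, -0.002], [0.0, 0.002, -1.0]]
contact_force: [-0.5, -0.3, -1.6]
width: 0.756
grasp_force: 34.1
```

arm_command([
  {"linear": [0,0,0],"roll": 0},
  {"linear": [0,0,0],"roll": 0},
  {"linear": [0,0,0],"roll": 0},
])

```text
time: 38.7
tool_pos: [0.5482, -0.2737, 0.1654]
tool_rot: [[0.998, -0.056, -0.0], [-0.056, -0.998, 0.001], [-0.0, -0.001, -1.0]]
contact_force: [0.1, 0.7, -1.2]
width: 0.762
grasp_force: 34.1
```

arm_command([
  {"linear": [0,0,-0.5],"roll": -0.005},
  {"linear": [0,0,-0.6],"roll": 0},
  {"linear": [0,0,-0.4],"roll": 0},
  {"linear": [0,0,-0.24],"roll": 0},
  {"linear": [0,0,-0.08],"roll": 0},
  {"linear": [0,0,0],"roll": 0},
  {"linear": [0,0,0],"roll": 0},
  {"linear": [0,0,0],"roll": 0},
])

```text
time: 39.37
tool_pos: [0.5489, -0.2752, 0.0759]
tool_rot: [[0.998, -0.062, 0.002], [-0.062, -0.998, -0.001], [0.002, 0.001, -1.0]]
contact_force: [0.2, -0.5, -1.2]
width: 0.759
grasp_force: 34.0
```

arm_command([
  {"linear": [0,0,-0.03],"roll": 0},
  {"linear": [0,0,0],"roll": 0},
  {"linear": [0,0,0],"roll": 0},
  {"linear": [0,0,0],"roll": 0},
])

```text
time: 39.7
tool_pos: [0.5481, -0.275, 0.0731]
tool_rot: [[0.998, -0.063, 0.0], [-0.063, -0.998, -0.0], [0.0, -0.0, -1.0]]
contact_force: [-0.1, 0.4, -0.9]
width: 0.762
grasp_force: 34.0
```

arm_command([
  {"linear": [0,0,-0.06],"roll": 0},
  {"linear": [0,0,-0.06],"roll": 0},
  {"linear": [0,0,-0.035],"roll": 0},
  {"linear": [0,0,0],"roll": 0},
  {"linear": [0,0,0],"roll": 0},
])

```text
time: 40.12
tool_pos: [0.5481, -0.2747, 0.0649]
tool_rot: [[0.998, -0.063, 0.0], [-0.063, -0.998, 0.0], [0.0, -0.0, -1.0]]
contact_force: [0.3, 0.8, -0.4]
width: 0.759
grasp_force: 34.6
```

arm_command([
  {"linear": [0,0,0],"roll": 0},
  {"linear": [0,0,0],"roll": 0},
  {"linear": [0,0,0],"roll": 0},
  {"linear": [0,0,0.3],"roll": 0},
  {"linear": [0,0,0.7],"roll": 0},
  {"linear": [0,0,0.7],"roll": 0},
  {"linear": [0,0,0.3],"roll": 0},
  {"linear": [0,0,0],"roll": 0},
], jaw=-0.8)

```text
time: 40.78
tool_pos: [0.5497, -0.2765, 0.1696]
tool_rot: [[0.998, -0.063, 0.007], [-0.063, -0.998, -0.003], [0.007, 0.002, -1.0]]
contact_force: [-0.4, 0.1, 0.3]
width: 0.899
grasp_force: 0.0
```

arm_command([
  {"linear": [-0.2,0.01,0],"roll": 0.1155},
  {"linear": [-0.2,0.01,0],"roll": 0.1155},
  {"linear": [-0.2,0.01,0],"roll": 0.1155},
  {"linear": [-0.2,0.01,0],"roll": 0.1155},
  {"linear": [-0.2,0.01,0],"roll": 0.1155},
  {"linear": [-0.2,0.01,0],"roll": 0.1155},
  {"linear": [-0.2,0.01,0],"roll": 0.1155},
  {"linear": [-0.2,0.01,0],"roll": 0.1155},
], jaw=0.44)

```text
time: 41.45
tool_pos: [0.4671, -0.2706, 0.1643]
tool_rot: [[0.613, 0.79, -0.001], [0.79, -0.613, 0.0], [-0.0, -0.001, -1.0]]
contact_force: [0.3, -0.1, 0.2]
width: 0.281
grasp_force: 0.0
```

arm_command([
  {"linear": [-0.2,0.01,0],"roll": 0.1155},
  {"linear": [-0.2,0.01,0],"roll": 0.1155},
  {"linear": [-0.2,0.01,0],"roll": 0.1155},
  {"linear": [-0.2,0.01,0],"roll": 0.1155},
  {"linear": [-0.2,0.01,0],"roll": 0.1155},
  {"linear": [0,0,0],"roll": 0},
  {"linear": [0,0,0],"roll": 0},
])

```text
time: 42.03
tool_pos: [0.4178, -0.2682, 0.1648]
tool_rot: [[0.065, 0.998, 0.0], [0.998, -0.065, 0.001], [0.001, 0.0, -1.0]]
contact_force: [0.6, 0.5, -0.1]
width: 0.277
grasp_force: 0.0
```

Run:
```python
from h import *
state();scan(("side",))
p=ctrl.get_image("top")[0];s=ctrl.get_image("side")[0]
cv2.imwrite("pics/dr5.png",np.hstack([cv2.resize(p[180:300,350:490],(400,343)),cv2.resize(s[110:220,250:390],(400,343))])[:,:,::-1])
```

```text
tcp 42.0333 [ 0.4178 -0.2682  0.1648] -3.75 0.277
plate side 425.7 194.7 282.6 -288.3 91.5 66.7 9.3
sheet side 346.4 377.7 423.0 280.9 102.9 67.8 -84.2
```

View pics/dr5.png

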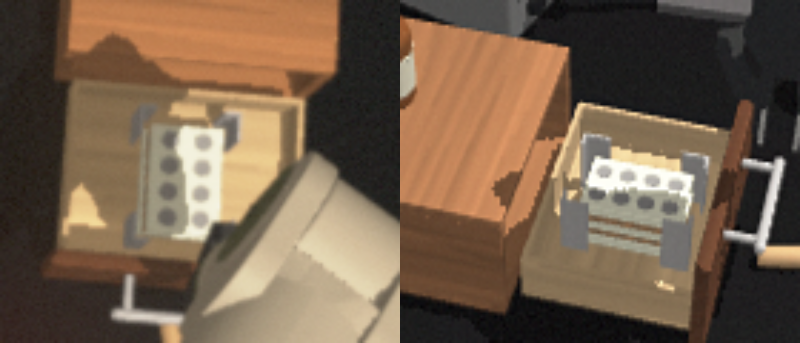

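The stack is complete: three plates and two sheets, flat between the angles, with wells up. No other plate shows on the bench. Now grip the handle and push home.

arm_command([
  {"linear": [0,0.04,-0.5],"roll": 0},
  {"linear": [0,0,-0.5],"roll": 0},
  {"linear": [0,0,-0.4],"roll": 0},
  {"linear": [0,0,-0.2],"roll": 0},
  {"linear": [0,0,0],"roll": 0},
  {"linear": [0,0,0],"roll": 0},
  {"linear": [0,0,0],"roll": 0},
])

```text
time: 42.77
tool_pos: [0.4188, -0.2669, 0.0861]
tool_rot: [[0.062, 0.998, 0.001], [0.998, -0.062, -0.001], [-0.001, 0.001, -1.0]]
contact_force: [0.1, -0.1, 0.5]
width: 0.277
grasp_force: 0.0
```

arm_command([
  {"linear": [0,0,0],"roll": 0},
  {"linear": [0,0,0],"roll": 0},
  {"linear": [0,0,0],"roll": 0},
  {"linear": [0,0,0],"roll": 0},
], jaw=1, newtons=50)

```text
time: 43.1
tool_pos: [0.419, -0.2669, 0.0864]
tool_rot: [[0.061, 0.998, 0.003], [0.998, -0.061, -0.001], [-0.001, 0.003, -1.0]]
contact_force: [-0.1, 0.6, 7.0]
width: 0.103
grasp_force: 49.0
```

arm_command([
  {"linear": [0.08,-0.005,0],"roll": 0},
  {"linear": [0.13,-0.008,0],"roll": 0},
  {"linear": [0.18,-0.011,0],"roll": 0},
  {"linear": [0.2,-0.012,0],"roll": 0},
  {"linear": [0.2,-0.012,0],"roll": 0},
  {"linear": [0.2,-0.012,0],"roll": 0},
  {"linear": [0.2,-0.013,0],"roll": 0},
  {"linear": [0.2,-0.013,0],"roll": 0},
])

```text
time: 43.77
tool_pos: [0.4882, -0.2714, 0.0864]
tool_rot: [[0.062, 0.998, 0.001], [0.998, -0.062, -0.001], [-0.0, 0.001, -1.0]]
contact_force: [-2.2, -0.9, 8.2]
width: 0.106
grasp_force: 49.2
```

arm_command([
  {"linear": [0.2,-0.012,0],"roll": 0},
  {"linear": [0.2,-0.013,0],"roll": 0},
  {"linear": [0.2,-0.012,0],"roll": 0},
  {"linear": [0.2,-0.013,0],"roll": 0},
  {"linear": [0.2,-0.012,0],"roll": 0},
  {"linear": [0.2,-0.013,0],"roll": 0},
  {"linear": [0.15,-0.009,0],"roll": 0},
  {"linear": [0.1,-0.006,0],"roll": 0},
])

```text
time: 44.43
tool_pos: [0.561, -0.2762, 0.0865]
tool_rot: [[0.062, 0.998, 0.002], [0.998, -0.062, -0.001], [-0.001, 0.002, -1.0]]
contact_force: [-2.4, -0.6, 7.3]
width: 0.103
grasp_force: 49.2
```

arm_command([
  {"linear": [0.1,-0.006,0],"roll": 0},
  {"linear": [0.08,-0.005,0],"roll": 0},
  {"linear": [0.08,-0.005,0],"roll": 0},
  {"linear": [0.08,-0.005,0],"roll": 0},
  {"linear": [0,0,0],"roll": 0},
])

```text
time: 44.85
tool_pos: [0.5781, -0.2772, 0.0865]
tool_rot: [[0.061, 0.998, 0.002], [0.998, -0.061, -0.002], [-0.002, 0.002, -1.0]]
contact_force: [1.6, -2.5, 5.3]
width: 0.102
grasp_force: 49.2
```

arm_command([
  {"linear": [0.1,-0.006,0],"roll": 0},
  {"linear": [0.1,-0.006,0],"roll": 0},
  {"linear": [0.08,-0.005,0],"roll": 0},
  {"linear": [0,0,0],"roll": 0},
  {"linear": [0,0,0],"roll": 0},
])

```text
time: 45.27
tool_pos: [0.5921, -0.2781, 0.0865]
tool_rot: [[0.061, 0.998, 0.003], [0.998, -0.061, -0.002], [-0.002, 0.003, -1.0]]
contact_force: [1.7, -3.0, 5.0]
width: 0.101
grasp_force: 49.3
```

arm_command([
  {"linear": [0.06,-0.004,0],"roll": 0},
  {"linear": [0.06,-0.004,0],"roll": 0},
  {"linear": [0,0,0],"roll": 0},
  {"linear": [0,0,0],"roll": 0},
])

```text
time: 45.6
tool_pos: [0.5972, -0.2785, 0.0865]
tool_rot: [[0.062, 0.998, 0.001], [0.998, -0.062, -0.001], [-0.001, 0.001, -1.0]]
contact_force: [-1.9, -0.7, 8.3]
width: 0.099
grasp_force: 49.8
```

arm_command([
  {"linear": [0.05,-0.003,0],"roll": 0},
  {"linear": [0.04,-0.003,0],"roll": 0},
  {"linear": [0,0,0],"roll": 0},
  {"linear": [0,0,0],"roll": 0},
])

```text
time: 45.93
tool_pos: [0.5975, -0.2786, 0.0864]
tool_rot: [[0.064, 0.998, -0.006], [0.998, -0.064, 0.002], [0.002, -0.007, -1.0]]
contact_force: [-21.2, 6.2, 22.1]
width: 0.103
grasp_force: 51.4
```

At home: x stalled at 0.5975 with 21 N. Relax, release, lift straight up and clear away.

arm_command([
  {"linear": [-0.06,0.004,0],"roll": 0},
  {"linear": [0,0,0],"roll": 0},
  {"linear": [0,0,0],"roll": 0},
])

```text
time: 46.18
tool_pos: [0.5973, -0.2785, 0.0864]
tool_rot: [[0.063, 0.998, -0.001], [0.998, -0.063, -0.0], [-0.0, -0.001, -1.0]]
contact_force: [-7.3, 0.5, 12.0]
width: 0.101
grasp_force: 50.4
```

arm_command([
  {"linear": [0,0,0],"roll": 0},
  {"linear": [0,0,0],"roll": 0},
  {"linear": [0,0,0],"roll": 0},
  {"linear": [0,0,0.3],"roll": 0},
  {"linear": [0,0,0.6],"roll": 0},
  {"linear": [0,0,0.7],"roll": 0},
  {"linear": [0,0,0.7],"roll": 0},
  {"linear": [0,0,0.5],"roll": 0},
], jaw=0.44)

```text
time: 46.85
tool_pos: [0.5991, -0.2776, 0.2281]
tool_rot: [[0.061, 0.998, 0.002], [0.998, -0.061, -0.001], [-0.001, 0.002, -1.0]]
contact_force: [0.4, -0.3, 1.0]
width: 0.283
grasp_force: 0.0
```

arm_command([
  {"linear": [-0.3,0.5,0],"roll": 0},
  {"linear": [-0.2,0.7,0],"roll": 0},
  {"linear": [-0.2,0.7,0],"roll": 0},
  {"linear": [-0.1,0.7,0],"roll": 0},
  {"linear": [0,0.7,0],"roll": 0},
  {"linear": [0,0.5,0],"roll": 0},
  {"linear": [0,0,0],"roll": 0},
  {"linear": [0,0,0],"roll": 0},
])

```text
time: 47.52
tool_pos: [0.5587, -0.0849, 0.2248]
tool_rot: [[0.056, 0.998, -0.0], [0.998, -0.056, 0.001], [0.001, -0.0, -1.0]]
contact_force: [-0.2, -0.9, -0.1]
width: 0.28
grasp_force: 0.0
```

Run:
```python
from h import *
state();scan(("side",))
p=ctrl.get_image("top")[0];s=ctrl.get_image("side")[0]
cv2.imwrite("pics/end.png",np.hstack([cv2.resize(p[80:300,120:520],(400,220)),cv2.resize(s[90:420,60:460],(400,330))[:220]])[:,:,::-1])
cv2.imwrite("pics/end.png",np.vstack([cv2.resize(p[85:265,340:520],(300,300)),cv2.resize(s[100:280,180:360],(300,300))])[:,:,::-1])
a=np.zeros((600,800,3),np.uint8);a[:,:300]=np.vstack([cv2.resize(p[85:265,340:520],(300,300)),cv2.resize(s[100:280,180:360],(300,300))]);a[:375,300:]=cv2.resize(s,(500,375));a[375:,300:]=cv2.resize(p[80:305],(500,225))
cv2.imwrite("pics/end.png",a[:,:,::-1])
```

```text
tcp 47.5167 [ 0.5587 -0.0849  0.2248] -3.24 0.28
plate side 425.6 194.8 282.6 -288.2 91.5 67.0 9.3
sheet side 346.5 377.7 423.0 280.9 102.9 67.8 -84.2
```

View pics/end.png

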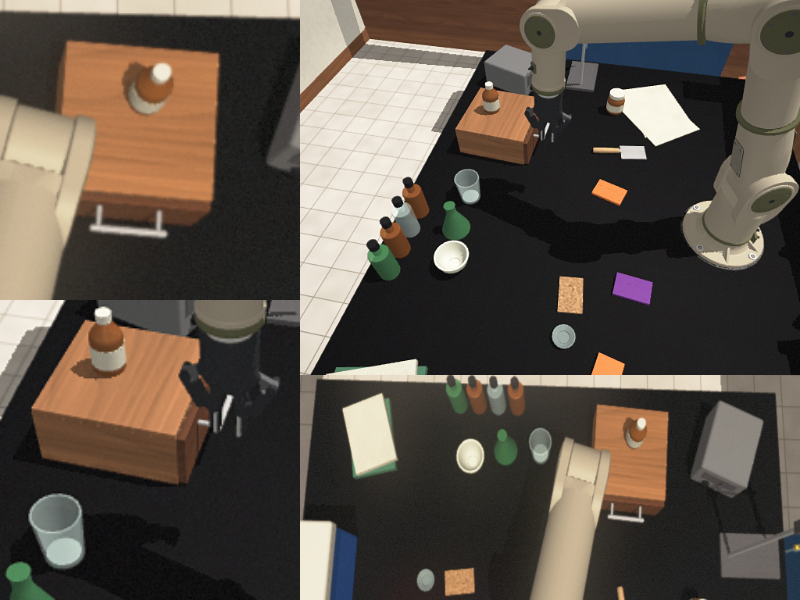

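The drawer is shut against the cabinet, nothing else on the bench has moved, and the spare sheet still lies flat. The gripper is well clear and touching nothing. Handing in.

```bash
python3 -c "
from station import ctrl
print(ctrl.sign_off())"
```

```text
the job is handed in; nothing more can be done
None
```

Job handed in: all three plates found on the bench are stacked in the drawer with one cork sheet between each. The drawer is pushed home, and the spare sheet and the other things on the bench were left where they were.

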